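# Hold the check plate in the photometer's port

### The job

Show the photometer its check plate: the square aluminium frame with the round window and the black tab, lying flat on the bench. Its sides must go inside the port, so first stand it upright on the bench on the edge away from the tab and let go of it; then take it by the tab, pass it foot first down through the slot on top of the photometer's tower, and push against the sprung shutter until it is fully home, with the frame's shoulders flush with the mouth. The shutter would push it out again, so the job finishes with you still gripping the tab and holding the plate still, fully home; leave everything else where it is.

Things in the scene. Friction and masses are not known exactly. Their poses are not given: they have to be found in the camera images.
- check_plate: check plate, 0.11 to 0.21 kg: square bare-aluminium frame 60 x 60 x 12 mm with a round glass window (34 mm) and, in the middle of one side, a black ridged tab 26 wide, 10 thick, 34 long. Lies flat, tab roughly to the left (+y). Origin: middle of the frame's underside. x to the tab (frame -30 to 30, tab 30 to 64 mm), y across (-30 to 30), z out of the face (0 to 12). Upright: x up
- foot (a point): on the check plate: centre of its foot edge, the frame side across from the tab, at x = -30, y = 0, z = 6 mm of the plate; axes as the plate. Standing on this 60 x 12 mm edge the plate is 94 mm high and stable up to a lean of about 8 degrees
- tab (a point): on the check plate: a point in the middle of the tab's thickness and width, at x = 49, y = 0, z = 6 mm of the plate; axes as the plate. The plate is held here in use; fingertips must stay above the frame's shoulders (x = 30 mm) to clear the tower
- photometer: bench photometer, fixed: white housing 124 (x) x 156 (y) x 58 mm high; on it, 8 mm to +x of the middle, an aluminium tower 46 (x) x 94 (y) mm, its flat top with the port 126 mm above the bench; black finned lamp house behind the tower (top 115 mm), round black detector in front (top 113 mm). Origin: centre of its underside; the display side looks along -x; z up
- port (a point): centre of the mouth of the check port, a slot down into the tower's top, 126 mm above the bench. z up, y along the slot, x across it (the photometer's axes). Slot 62 mm (y) x 14 mm (x), 2 mm more than the frame each way, 67 mm deep; a steep lead-in in its top 6 mm opens the mouth to 68 x 20 mm. Either face of the plate may look forward
- shutter (a joint): sprung black dust shutter in the slot, in m: 0 at rest (top 6 mm below the mouth), grows as pressed down; stop at 0.054 (top 60 mm below the mouth: the plate's foot is then 60 mm deep, the frame's shoulders flush with the mouth, only the tab stands out). Pushes up with 3 N at rest, 7.5 N at the stop, more than the plate weighs: a plate let go is pushed out again
- timer_1: small white kitchen-type timer, 58 x 62 x 18 mm, lying near the bench's front edge; origin: centre of its underside; a bystander
- cup_mid: clear sample cup, 35 mm across, 55 mm high, standing behind the work; origin: centre of its underside; a bystander
- tape: roll of tape, 77 mm across, 19 mm high, lying flat behind the work; origin: centre of its underside; a bystander
- tweezers: steel forceps, 126 mm long, 10 mm high, lying near the bench's front edge; origin: centre of its underside; a bystander

How it is judged:
By the outcome, as a careful person would: the job done as asked, in the order asked, and still so for the second after the job is handed in, while the arm keeps its last pose, push and grip.
It also fails if it takes over 72 s, if anything falls off the work surface, if the arm or the gripper's body presses on something with over 40 N, if the wrist force passes 120 N, or if a joint passes its speed limit or range.

### The arm

A 6-joint arm with a two-finger parallel gripper is mounted at the origin on a cart in front of the work surface, level with it; the furniture and walls round the work are solid. World frame = base frame: x ahead of the robot, y to its left, z up, the work surface at z = 0. Lengths are in mm, angles in rad, forces in N, time in s.
With the tool pointing down it reaches from about 325 to 925 mm from the base axis. Payload 3.1 kg.
Tool frame: the origin (TCP) lies at the very end of the fingers, on their centre line; the grasp point (between the pads) lies 19 mm behind it; z points along the fingers, y is the line along which they close (so a half turn about z gives the same grasp; the last joint's range is limited). The gripper opens to 85 mm and grips with 20 to 120 N. Pads are 22 mm wide; open, the fingers measure 114 mm over their backs; the gripper's body (76 mm by 85 mm) begins 54 mm behind the grasp point. The pads swing forward as they close: fully open they stand 13 mm farther back than shut.
Start: joints at [-0.112, 0.217, 1.613, -0, 1.311, -0.112], TCP at [625.011, 0.021, 231.3] pointing down, gripper open.
Joint ranges: [-2.75, 2.75], [-0.78, 2.1], [0.31, 2.55], [-1.13, 4.27], [0.13, 2.63], [-2.58, 2.58]. Speed limits (rad/s): [2.79, 2.79, 3.14, 3.14, 3.14, 3.14].

### API

Orientations are given as a rotation vector (axis times angle).
In Python, from rig import r gives the robot as it stands.
- The arm moves only by the shell command python3 shift.py 'ROWS'. ROWS is a JSON list of rows, 1 to 10 of them, each of 5 numbers: dx, dy, dz in mm, then a turn about the tool's z in rad, then the finger opening in mm; each row is the pose to reach, as a shift and turn from the pose commanded when the command began, along the tool's axes at that moment; what a row does not reach only later rows make up. A row lasts 1/10 s, in which the tool goes at most 50 mm and 0.15 rad, less where a joint would pass 70% of its speed; a pose out of reach is approached as far as the arm can. The fingers move at their own pace and stop on an object; the grip force is fixed at half the most. Time passes only in rows, so rows that do not move let the fingers close. It prints the time, the measured TCP pose, the force, the opening and the grip force at its end.
- r.get_state(): the state, without advancing time (a new reading comes with each control period).
- r.get_image(name): name is "scene" or "side" or "wrist"; returns the picture (384x512x3 uint8, blue, green, red); there is no depth.
- r.get_calibration(name): a dict with "fx", "fy", "cx", "cy" (pixels), "R" (3x3) and "t" (3): a world point X has camera coordinates R X + t. Camera axes: x right, y down, z forward; pixel columns grow to the right and rows downward; lengths in mm; the calibration is good to about 2 mm. A picture is of the moment at which its call begins: read the wrist's pose just before it. get_calibration takes no time and is no camera call; for the wrist camera it gives the pose at the moment of the call.
- r.close_job(): hands the job in; it is judged then, once.
The state is a dict: "clock": time; "qpos": joint angles; "dq": joint speeds; "tau": joint torques, N m; "eef_pos": TCP position; "tool_rot": TCP orientation; "force": force on the tool from outside, world axes, zero at the start; "wrist_torque": the same for the moment, N m; "grip_width": finger opening in mm; "grasp_force": force on a finger pad.
Only numpy, scipy, OpenCV 4.12 (cv2) and the standard library are available. Lean on these libraries where they do the work, as an engineer would, in place of code of your own. Each camera call takes 0.05 s, during which the arm holds its last target. There are 200 camera calls.

## Working session

There is one attempt and no reset: what is moved stays moved. The work goes in short steps, Python scripts to look and compute and a shell command to move; the robot and the scene stay as the last step left them, time stands still between calls to the robot, and variables do not carry over. Pictures are saved under pics/ and viewed, at most 10 in all, crops included, and the job is handed in when it is done.

```bash
ls; mkdir -p pics; python3 - <<'E'
from rig import r
import cv2,numpy as np
print(r.get_state())
for n in("scene","side"):
    cv2.imwrite(f"pics/{n}0.png",r.get_image(n)); c=r.get_calibration(n); print(n,c)
E
```

```text
pics
rig.py
shift.py
{'clock': 0.0, 'qpos': array([-1.12190825e-01,  2.17747821e-01,  1.61496366e+00,  1.01023567e-05,
        1.31131172e+00, -1.12236526e-01]), 'dq': array([-4.75367703e-04,  1.13458628e-03, -2.60128053e-05,  8.29641978e-04,
        2.25502262e-04,  1.10101372e-03]), 'tau': array([-2.90135131e-04, -3.96841800e+01, -3.03850436e+01, -2.80225659e-04,
        9.87685227e-03,  9.68610237e-06]), 'eef_pos': array([6.24165815e+02, 1.24887583e-01, 2.29956798e+02]), 'tool_rot': array([-2.22004498, -2.22014066,  0.00236695]), 'force': array([ 1.11427879,  0.67009415, -0.67974317]), 'wrist_torque': array([ 0.02843002, -0.05167262, -0.02433949]), 'grasp_force': 0.0, 'grip_width': 85.56801967587678}
scene {'fx': 358.51364220816095, 'fy': 358.51364220816095, 'cx': 258.3467788605274, 'cy': 194.1931382154455, 'R': array([[ 0.89948211, -0.43643858,  0.02129076],
       [-0.18281215, -0.42012956, -0.88885931],
       [ 0.39687737,  0.79562084, -0.4576853 ]]), 't': array([-393.23950883,  290.33274494,  482.03464013])}
side {'fx': 382.97096474677534, 'fy': 382.97096474677534, 'cx': 256.847351772659, 'cy': 190.94180889300966, 'R': array([[ 0.90832495, -0.41753002, -0.02478846],
       [-0.16150411, -0.295445  , -0.94160962],
       [ 0.38582665,  0.85929095, -0.33579288]]), 't': array([-378.6614163 ,  268.93144   ,  568.68306972])}
```

View pics/scene0.png

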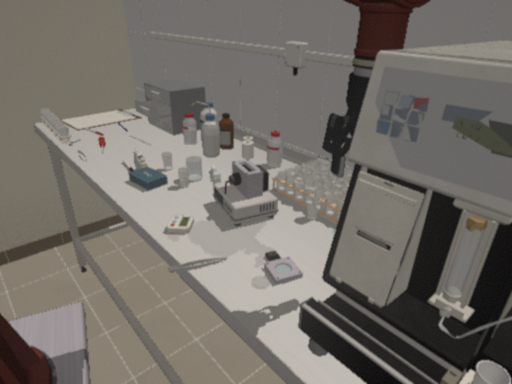

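View pics/side0.png

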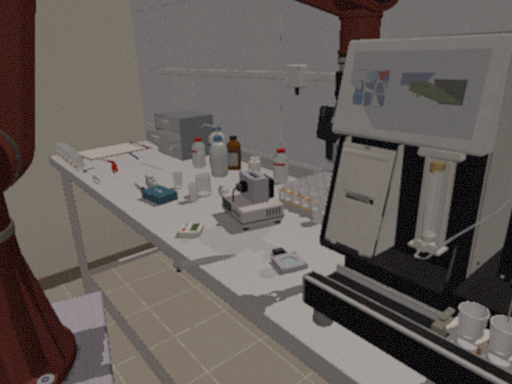

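```bash
python3 - <<'E'
from rig import r
import cv2
cv2.imwrite("pics/wrist0.png",r.get_image("wrist")); print(r.get_calibration("wrist"))
E
```

```text
{'fx': 276.54622051893807, 'fy': 276.54622051893807, 'cx': 254.36875191473786, 'cy': 186.38131744498722, 'R': array([[ 9.99996683e-01,  7.53695768e-04, -2.46278872e-03],
       [ 1.41876497e-03, -9.59262629e-01,  2.82512291e-01],
       [-2.14953286e-03, -2.82514849e-01, -9.59260517e-01]]), 't': array([-624.1634291 ,  -37.780948  ,  379.13138115])}
```
View pics/wrist0.png

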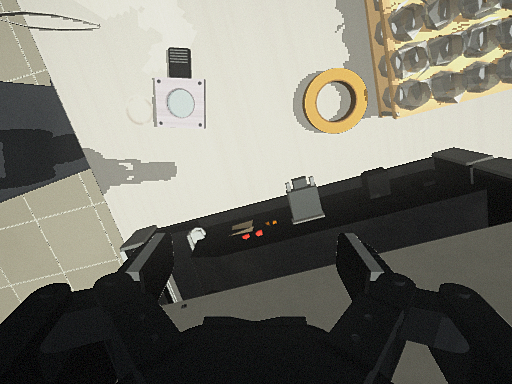

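```bash
cat > h.py <<'E'
import numpy as np,cv2
from rig import r
def ray(c,uv,z):
    "world point at height z seen at pixel uv"
    R,t=c["R"],c["t"]; o=-R.T@t
    d=R.T@np.array([(uv[0]-c["cx"])/c["fx"],(uv[1]-c["cy"])/c["fy"],1.])
    return (o+d*(z-o[2])/d[2])
def proj(c,X):
    p=(c["R"]@np.atleast_2d(X).T).T+c["t"]
    return np.c_[c["fx"]*p[:,0]/p[:,2]+c["cx"],c["fy"]*p[:,1]/p[:,2]+c["cy"]]
E
python3 - <<'E'
from h import *
c=r.get_calibration("wrist"); f=r.get_calibration("scene")
for uv in [(154,79),(205,79),(206,127),(153,126)]: print(ray(c,uv,12).round(1))
print("tab end",[ray(c,u,11).round(1) for u in [(168,48),(190,48)]])
print("scene tower approx",ray(f,(246,168),126), "detector side side",ray(r.get_calibration("side"),(256,176),126))
E
```

```text
[501.5 101.6  12. ]
[563.8 101.7  12. ]
[562.3  44.2  12. ]
[494.5  45.4  12. ]
tab end [array([521.3, 136.2,  11. ]), array([547.5, 136.2,  11. ])]
scene tower approx [563.48736902 338.85901427 126.        ] detector side side [570.87398958 333.00462652 126.        ]
```

```bash
python3 shift.py '[[40,-25,-23,0,85],[80,-50,-46,0,85],[120,-76,-70,0,85],[120,-76,-70,0,85],[120,-76,-70,0,85]]'; python3 - <<'E'
from h import *
c=r.get_calibration("wrist");im=r.get_image("wrist")
import pickle;pickle.dump(c,open("c1.pkl","wb"))
cv2.imwrite("pics/w1.png",im);print(r.get_state()["eef_pos"],c)
E
```

```text
clock: 0.65
eef_pos: [549.0, 121.2, 302.5]
tool_rot: [2.217, 2.223, 0.003]
force: [1.1, -0.5, -0.4]
grip_width: 85.1
grasp_force: 0.0
[548.98940573 120.03535196 301.2126296 ] {'fx': 276.54622051893807, 'fy': 276.54622051893807, 'cx': 254.36875191473786, 'cy': 186.38131744498722, 'R': array([[ 0.99999186,  0.00345631,  0.00208376],
       [ 0.0027259 , -0.95917149,  0.282812  ],
       [ 0.00297617, -0.28280402, -0.9591731 ]]), 't': array([-550.36425368,   57.23312431,  479.73742058])}
```

View pics/w1.png

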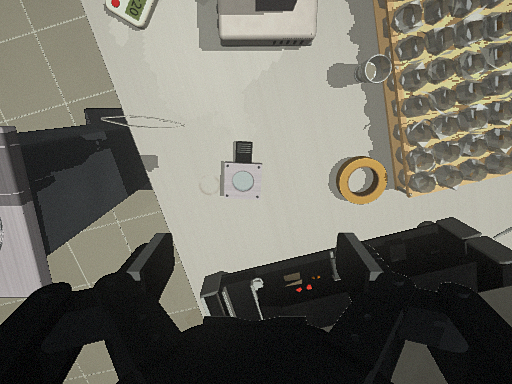

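```bash
python3 shift.py '[[45,5,0,0,85],[90,10,0,0,85],[135,15,0,0,85],[180,20,0,0,85],[180,20,0,0,85],[180,20,0,0,85]]'; python3 - <<'E'
from h import *
import pickle
c1=pickle.load(open("c1.pkl","rb"))
for uv in [(222,161),(263,162),(263,199),(222,197)]: print(ray(c1,uv,12).round(1))
c=r.get_calibration("wrist");im=r.get_image("wrist")
pickle.dump(c,open("c2.pkl","wb"))
cv2.imwrite("pics/w2raw.png",im)
p=proj(c,[[565,335,126]])[0];print(p)
x0,y0=int(p[0])-130,max(0,int(p[1])-100)
x0=max(0,min(x0,252));y0=min(y0,184)
print(x0,y0)
cv2.imwrite("pics/w2.png",cv2.resize(im[y0:y0+200,x0:x0+260],None,fx=3,fy=3,interpolation=cv2.INTER_CUBIC))
E
```

```text
clock: 1.3
eef_pos: [569.3, 299.2, 298.7]
tool_rot: [-2.221, -2.221, 0.006]
force: [-0.4, 0.2, -0.4]
grip_width: 84.9
grasp_force: 0.0
[498.5 106.7  12. ]
[563.7 105.3  12. ]
[564.5  43.   12. ]
[496.7  46.3  12. ]
[250.86001158 137.23652688]
120 37
```

View pics/w2.png

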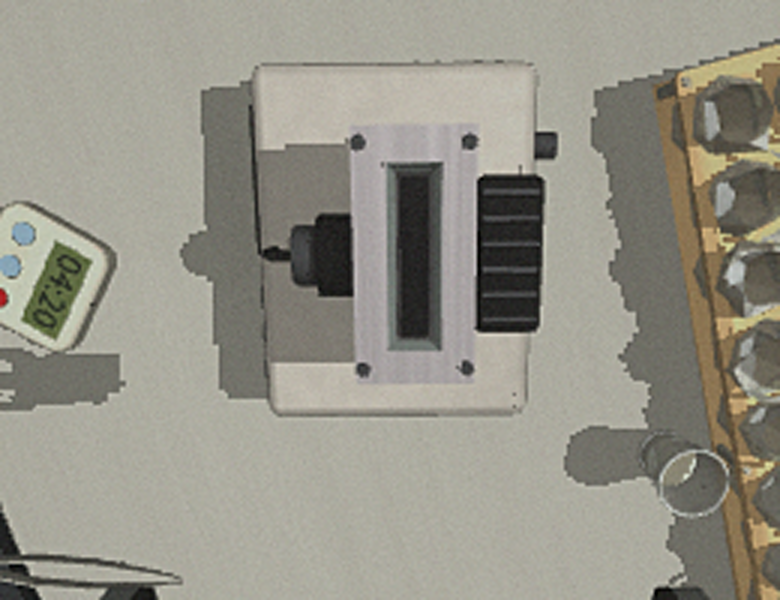

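```bash
python3 - <<'E'
from h import *
import pickle
c=pickle.load(open("c2.pkl","rb"))
g=lambda L:np.array([ray(c,(120+u/3,37+v/3),126)[:2] for u,v in L])
for n,L in(("tower",[(349,125),(480,125),(474,384),(354,384)]),("mouth",[(387,163),(442,163),(440,350),(389,350)])):
    P=g(L);a=(P[0]+P[1])/2;b=(P[2]+P[3])/2
    print(n,P.round(1).tolist(),P.mean(0).round(1),"len",np.linalg.norm(a-b).round(1),"yaw",np.degrees(np.arctan2(-(a-b)[0],(a-b)[1])).round(2), "cross-yaw",np.degrees(np.arctan2((P[1]-P[0])[1],(P[1]-P[0])[0])).round(2))
E
```

```text
tower [[549.7, 396.8], [596.2, 396.9], [596.4, 303.1], [550.0, 303.0]] [573.1 349.9] len 93.8 yaw 0.16 cross-yaw 0.04
mouth [[563.1, 384.1], [582.9, 384.1], [583.1, 316.3], [563.6, 316.3]] [573.2 350.2] len 67.8 yaw 0.28 cross-yaw 0.05
```

```bash
python3 shift.py '[[-36,-8,24,0,85],[-72,-16,48,0,85],[-108,-24,72,0,85],[-144,-31,96,0,85],[-178,-38,120,0,85],[-178,-38,120,0,85],[-178,-38,120,0,85]]'; python3 - <<'E'
from h import *
import pickle
c=r.get_calibration("wrist");im=r.get_image("wrist");print(r.get_state()["eef_pos"])
pickle.dump(c,open("c3.pkl","wb"))
cv2.imwrite("pics/w3raw.png",im)
p=proj(c,[[531,90,6]])[0];x0,y0=int(p[0])-100,max(0,int(p[1])-75);print(x0,y0)
cv2.imwrite("pics/w3.png",cv2.resize(im[y0:y0+150,x0:x0+200],None,fx=4,fy=4,interpolation=cv2.INTER_CUBIC))
E
```

```text
clock: 2.05
eef_pos: [530.3, 119.7, 180.4]
tool_rot: [-2.225, -2.216, 0.002]
force: [0.3, 0.2, 0.9]
grip_width: 85.0
grasp_force: 0.0
[531.48141548 120.7484231  181.70707611]
155 117
```

View pics/w3.png

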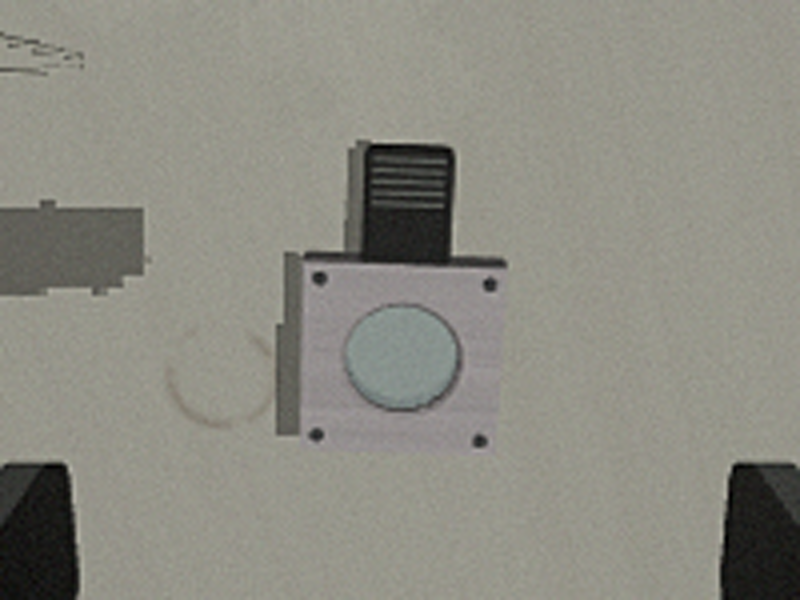

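```bash
python3 - <<'E'
from h import *
import pickle
c=pickle.load(open("c3.pkl","rb"))
g=lambda L,z:np.array([ray(c,(155+u/4,117+v/4),z)[:2] for u,v in L])
P=g([(304,261),(506,268),(497,455),(300,448)],12);T=g([(367,146),(454,148),(450,264),(360,262)],11)
print(P.round(1).tolist(),P.mean(0).round(1),T.round(1).tolist(),T.mean(0).round(1))
ctr=P.mean(0)
for A in(P,T):
    for i,j in((3,0),(2,1)):
        d=A[j]-A[i];print(np.linalg.norm(d).round(1),np.degrees(np.arctan2(-d[0],d[1])).round(2))
    for i,j in((0,1),(3,2)):
        d=A[j]-A[i];print(np.linalg.norm(d).round(1),np.degrees(np.arctan2(d[1],d[0])).round(2))
E
```

```text
[[502.9, 104.4], [561.9, 102.1], [560.6, 42.3], [500.1, 44.8]] [531.4  73.4] [[521.7, 137.9], [546.4, 137.3], [545.6, 103.0], [519.2, 103.7]] [533.2 120.5]
59.7 -2.76
59.8 -1.27
59.0 -2.23
60.6 -2.37
34.3 -4.08
34.3 -1.34
24.7 -1.51
26.4 -1.49
```

```bash
python3 shift.py '[[7,1,45,0.038,60],[14,2,90,0.038,60],[19,3,135,0.038,60],[19,3,165,0.038,60],[19,3,165,0.038,45],[19,3,165,0.038,45],[19,3,165,0.038,45]]'; python3 - <<'E'
from h import *
for i in range(4): 
    s=r.get_state()
    print(s["eef_pos"],s["grip_width"]); 
c=r.get_calibration("wrist");im=r.get_image("wrist");cv2.imwrite("pics/w4.png",im)
E
```

```text
clock: 2.8
eef_pos: [537.1, 141.7, 19.3]
tool_rot: [2.26, 2.177, 0.007]
force: [0.2, 0.7, 0.5]
grip_width: 44.7
grasp_force: 0.0
[537.05922796 141.65941022  19.27277483] 44.70180757809643
[537.05922796 141.65941022  19.27277483] 44.70180757809643
[537.05922796 141.65941022  19.27277483] 44.70180757809643
[537.05922796 141.65941022  19.27277483] 44.70180757809643
```

View pics/w4.png

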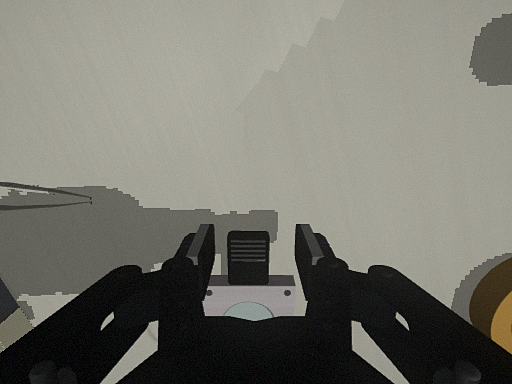

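```bash
python3 shift.py '[[-1,-3,7,0,45],[-1,-3,13,0,40],[-1,-3,13,0,26],[-1,-3,13,0,26],[-1,-3,13,0,26],[-1,-3,13,0,26],[-1,-3,13,0,26]]'
```

```text
clock: 3.55
eef_pos: [530.8, 140.1, 3.2]
tool_rot: [-2.263, -2.179, 0.001]
force: [-0.6, -0.7, -1.1]
grip_width: 26.2
grasp_force: 1.6
```

```bash
python3 shift.py '[[0,0,0,0,25],[0,0,0,0,25],[0,0,0,0,25]]'; python3 shift.py '[[0,0,-4,0,25],[-1,0,-8,0,25],[-1,0,-12,0,25],[-2,0,-16,0,25],[-3,0,-20,0,25],[-3,0,-20,0,25]]';python3 - <<'E'
from h import *
im=r.get_image("side");cv2.imwrite("pics/s5raw.png",im);p=proj(r.get_calibration("side"),[[533,100,30]])[0].astype(int);print(p)
a=cv2.resize(im[p[1]-50:p[1]+50,p[0]-65:p[0]+65],None,fx=4,fy=4,interpolation=cv2.INTER_CUBIC)
cv2.imwrite("pics/s5.png",a)
E
```

```text
clock: 3.85
eef_pos: [530.9, 140.1, 3.3]
tool_rot: [-2.263, -2.179, 0.0]
force: [-0.2, 0.5, -0.7]
grip_width: 25.7
grasp_force: 14.1
clock: 4.45
eef_pos: [531.5, 137.2, 24.2]
tool_rot: [2.263, 2.178, 0.002]
force: [0.7, -0.9, -1.2]
grip_width: 25.4
grasp_force: 14.1
[285 247]
```

View pics/s5.png

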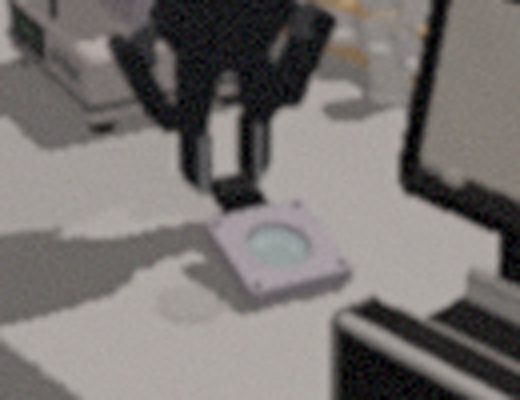

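```bash
python3 shift.py '[[-5,0,-12,0,25],[-12,0,-24,0,25],[-19,0,-33,0,25],[-27,0,-42,0,25],[-37,0,-49,0,25],[-47,0,-55,0,25],[-47,0,-55,0,25]]';python3 - <<'E'
from h import *
im=r.get_image("side");cv2.imwrite("pics/s6raw.png",im);p=proj(r.get_calibration("side"),[[533,80,40]])[0].astype(int);print(p)
a=cv2.resize(im[p[1]-50:p[1]+50,p[0]-65:p[0]+65],None,fx=4,fy=4,interpolation=cv2.INTER_CUBIC)
cv2.imwrite("pics/s6.png",a)
E
```

```text
clock: 5.2
eef_pos: [529.8, 88.6, 79.4]
tool_rot: [2.264, 2.176, 0.002]
force: [0.7, 0.2, -1.8]
grip_width: 25.5
grasp_force: 13.7
[289 247]
```

View pics/s6.png

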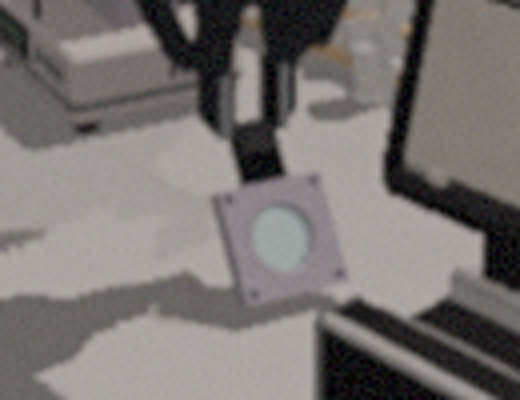

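```bash
python3 shift.py '[[-7,0,-3,0,25],[-14,0,-6,0,25],[-22,0,-8,0,25],[-30,0,-9,0,25],[-38,0,-9,0,25],[-46,0,-9,0,25],[-46,0,-8,0,25],[-46,0,-8,0,25]]'
python3 shift.py '[[0,0,1,0,25],[0,0,2,0,25],[0,0,2,0,25]]';python3 - <<'E'
from h import *
im=r.get_image("side");cv2.imwrite("pics/s7raw.png",im);p=proj(r.get_calibration("side"),[[530,45,50]])[0].astype(int);print(p)
a=im[p[1]-50:p[1]+50,p[0]-65:p[0]+65]
im=r.get_image("scene");cv2.imwrite("pics/sc7raw.png",im);p=proj(r.get_calibration("scene"),[[530,45,50]])[0].astype(int);print(p)
b=im[p[1]-50:p[1]+50,p[0]-65:p[0]+65]
a=cv2.resize(np.hstack([a,b]),None,fx=3,fy=3,interpolation=cv2.INTER_CUBIC)
cv2.imwrite("pics/s7.png",a)
E
```

```text
clock: 6.05
eef_pos: [527.1, 44.0, 86.0]
tool_rot: [-2.264, -2.177, 0.0]
force: [-0.3, -1.0, -1.7]
grip_width: 25.1
grasp_force: 13.5
clock: 6.35
eef_pos: [527.1, 44.5, 84.0]
tool_rot: [-2.262, -2.179, 0.0]
force: [0.3, 0.1, -1.1]
grip_width: 25.6
grasp_force: 13.5
[296 250]
[291 260]
```

View pics/s7.png

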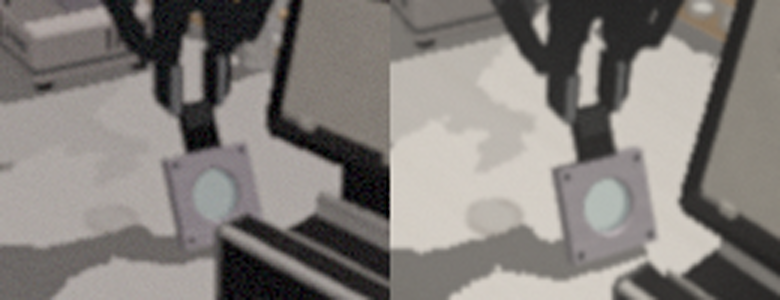

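```bash
cat > fit.py <<'E'
from h import *
from scipy.optimize import least_squares
d=np.array([.038,.999,0]);up=np.array([0,0,1.]);ya=np.array([-.999,.038,0])
def pts(p):
    th=p[0];xa=np.cos(th)*d+np.sin(th)*up;za=-np.sin(th)*d+np.cos(th)*up
    F=np.array(p[1:4])
    return lambda x,y,z:F+(x+30)*xa+y*ya+z*za   # F = foot edge corner centre (x=-30,y=0,z=0)
sc,sd=r.get_calibration("scene"),r.get_calibration("side")
C=[(30,30,12),(30,-30,12),(-30,-30,12),(-30,30,12)]
S=[(226+(u-390)/3,210+v/3) for u,v in[(553,165),(641,150),(655,235),(573,262)]]
D=[(231+u/3,200+v/3) for u,v in[(163,157),(246,145)]];D.append((231+182/3,200+251/3))
def res(p):
    f=pts(p);e=proj(sc,[f(*c) for c in C])-S;g=proj(sd,[f(*C[i]) for i in(0,1,3)])-D
    return np.r_[e.ravel(),g.ravel()]
for free in(0,1):
    o=least_squares(res if free else lambda p:np.r_[res(p),3*p[3]],[1.5,530,44,0])
    print(np.degrees(o.x[0]).round(1),o.x[1:].round(1),np.abs(res(o.x)).max().round(2),np.sqrt(np.mean(res(o.x)**2)).round(2))
for t in(75,80,85,90,95):
    o=least_squares(lambda q:res(np.r_[np.radians(t),q]),[530,44,0]);print(t,o.x.round(1),o.cost.round(2))
E
python3 fit.py
```

```text
61.8 [526.3   9.9   0. ] 1.37 0.9
62.0 [524.1   6.6   3. ] 1.35 0.88
75 [521.2   9.8   6.6] 16.19
80 [519.7  10.5   9. ] 27.76
85 [518.1  11.   11.7] 45.0
90 [516.5  11.5  14.8] 69.05
95 [515.   11.9  18.1] 101.19
```

```bash
python3 shift.py '[[0,0,0,0,25.6],[0,0,0,0,25.6],[0,0,0,0,25.8],[0,0,0,0,25.8],[0,0,0,0,25.8]]'
cat > see.py <<'E'
# fit plate pose numerically: render mask of aluminium face from scene & side by maximizing edge contrast along projected outline
from h import *
from scipy.optimize import minimize
import sys
cams={n:r.get_calibration(n) for n in("scene","side")}
ims={n:cv2.GaussianBlur(r.get_image(n),(3,3),0).astype(np.float32) for n in cams}
for n in ims: cv2.imwrite(f"pics/{sys.argv[1]}_{n}.png",ims[n])
up=np.array([0,0,1.])
def frame(th,yaw):
    d=np.array([-np.sin(yaw),np.cos(yaw),0]);y=np.array([-np.cos(yaw),-np.sin(yaw),0])
    return np.cos(th)*d+np.sin(th)*up,y,-np.sin(th)*d+np.cos(th)*up
lin=np.linspace(-.9,.9,40)*30
def samples(k):  # points just in/out of visible face outline, and window ring
    L=np.r_[np.c_[0*lin+30+k,lin],np.c_[0*lin-30-k,lin],np.c_[lin,0*lin+30+k],np.c_[lin,0*lin-30-k]]
    a=np.linspace(0,2*np.pi,60);W=np.c_[(17-k)*np.cos(a),(17-k)*np.sin(a)]
    return np.r_[L[(abs(L[:,1])>14)|(L[:,0]<25)],W]
I,O=samples(-2.),samples(2.)
def cost(p,full=0):
    th,yaw=p[0],p[4];xa,ya,za=frame(th,yaw);s=0
    for n in ims:
        v=[]
        for P in(I,O):
            X=np.array(p[1:4])+np.outer(P[:,0]+30,xa)+np.outer(P[:,1],ya)+12*za
            q=proj(cams[n],X).astype(np.float32)
            v.append(cv2.remap(ims[n],q[:,:1],q[:,1:],cv2.INTER_LINEAR)[:,0])
        D=np.abs(v[0]-v[1]).sum(1); s-=np.minimum(D,90).mean()
    return s
if __name__=="__main__":
    th0=[float(a) for a in sys.argv[2].split(",")];F0=[float(a) for a in sys.argv[3].split(",")]
    out=[]
    for t in th0:
        for dy in(-6,0,6):
            o=minimize(cost,[np.radians(t),F0[0],F0[1]+dy,F0[2],-.038],method="Nelder-Mead",options=dict(initial_simplex=np.array([np.radians(t),F0[0],F0[1]+dy,F0[2],-.038])+np.vstack([np.zeros(5),np.diag([.15,4,4,4,.05])]),maxiter=600))
            out.append((o.fun,np.degrees(o.x[0]),*o.x[1:4],np.degrees(o.x[4])))
    for l in sorted(out)[:5]: print(np.round(l,1))
E
python3 see.py a8 60,70,80,90 525,14,0
```

```text
clock: 6.95
eef_pos: [527.5, 44.2, 84.5]
tool_rot: [2.263, 2.179, 0.0]
force: [0.2, -0.2, -0.8]
grip_width: 25.7
grasp_force: 3.4
[-140.4   60.5  519.1    7.2    2.5   -7.8]
[-140.4   61.5  519.2    7.8    2.3   -8.2]
[-140.4   61.3  518.6    6.5    3.2   -7.5]
[-140.3   61.8  518.4    6.5    3.4   -7.3]
[-140.3   61.7  519.4    8.2    2.    -8.2][ WARN:0@1.885] global loadsave.cpp:1063 imwrite_ Unsupported depth image for selected encoder is fallbacked to CV_8U.
```

```bash
python3 shift.py '[[0,0,0,0,25.9],[0,0,0,0,25.9],[0,0,0,0,26],[0,0,0,0,26],[0,0,0,0,26],[0,0,0,0,26]]'
python3 see.py a9 60,75,90 522,12,0 2>/dev/null
```

```text
clock: 7.65
eef_pos: [527.4, 44.2, 84.4]
tool_rot: [2.263, 2.179, 0.0]
force: [0.3, -0.2, 0.0]
grip_width: 26.0
grasp_force: 0.0
[-99.8  11.5 524.7  10.3  -5.4  -1.5]
[-96.3  82.2 503.4  32.4  -2.5 -12.5]
[-92.7  79.6 503.4  32.5  -3.5  -2.8]
[-86.2  48.7 512.4  17.4  -2.5  -4.1]
[-8.350e+01  4.080e+01  5.151e+02  1.850e+01 -4.000e+00  1.000e-01]
```

```bash
python3 see.py a10 0,10,20,35 527,14,0 2>/dev/null
python3 - <<'E'
from h import *
c=r.get_calibration("wrist");im=r.get_image("wrist");cv2.imwrite("pics/w10.png",im)
s=im.astype(int);print(c["R"].round(3).tolist(),(-c["R"].T@c["t"]).round(1))
for v in range(150,384,12): print(v,s[v,180:340:8].mean(1).astype(int).tolist() if 0 else s[v,170:340:7].mean(-1).astype(int).tolist())
E
```

```text
[-100.    11.8  524.3    9.    -4.3   -0.8]
[-1.000e+02  1.180e+01  5.247e+02  9.500e+00 -4.700e+00 -3.000e-01]
[-1.000e+02  1.180e+01  5.242e+02  8.300e+00 -3.600e+00 -1.000e-01]
[-97.8   2.  522.8  14.6   1.8  -4.1]
[-97.5   9.5 526.7  12.1  -4.2   1.4]
[[0.999, -0.037, -0.001], [-0.036, -0.959, 0.283], [-0.011, -0.283, -0.959]] [530.5 115.4 226.9]
150 [157, 160, 161, 159, 158, 159, 155, 154, 155, 98, 37, 36, 40, 42, 35, 158, 158, 154, 156, 157, 156, 159, 159, 153, 156]
162 [154, 157, 160, 157, 160, 150, 105, 158, 161, 150, 149, 153, 148, 155, 153, 157, 158, 161, 155, 158, 159, 156, 157, 154, 163]
174 [147, 159, 160, 156, 156, 158, 100, 155, 159, 152, 159, 125, 152, 142, 163, 159, 163, 163, 156, 162, 162, 157, 157, 154, 157]
186 [163, 149, 149, 158, 155, 150, 101, 154, 155, 150, 153, 151, 154, 152, 151, 92, 156, 157, 154, 158, 158, 162, 164, 161, 159]
198 [97, 103, 100, 106, 101, 106, 103, 103, 155, 140, 151, 150, 149, 149, 151, 103, 160, 157, 162, 158, 162, 160, 162, 158, 160]
210 [102, 103, 100, 99, 102, 102, 101, 92, 147, 152, 154, 67, 138, 87, 144, 153, 153, 150, 160, 159, 155,
[... 846 characters left out ...]
306 [11, 16, 12, 13, 12, 12, 19, 60, 154, 153, 157, 155, 152, 157, 153, 152, 155, 164, 23, 21, 24, 24, 22, 8, 17]
318 [14, 14, 16, 21, 11, 16, 16, 19, 19, 13, 35, 160, 154, 165, 67, 14, 25, 23, 22, 19, 14, 14, 11, 17, 16]
330 [107, 6, 11, 8, 8, 1, 8, 15, 18, 15, 14, 20, 19, 17, 26, 15, 22, 18, 19, 20, 15, 15, 18, 3, 16]
342 [2, 10, 10, 6, 8, 2, 1, 10, 11, 12, 13, 14, 15, 14, 16, 13, 15, 19, 15, 10, 6, 5, 9, 16, 6]
354 [12, 1, 13, 19, 9, 10, 17, 10, 13, 11, 21, 5, 13, 9, 19, 11, 14, 17, 10, 19, 10, 12, 17, 2, 12]
366 [3, 6, 4, 18, 12, 15, 3, 0, 5, 16, 13, 16, 10, 2, 9, 13, 12, 2, 1, 12, 10, 0, 9, 11, 0]
378 [7, 0, 10, 8, 1, 10, 9, 11, 5, 14, 7, 17, 10, 10, 12, 0, 14, 4, 12, 5, 3, 15, 2, 9, 8]
```

```bash
python3 shift.py '[[0,0,-40,0,60],[22,0,-70,0,60],[44,0,-97,0,60],[44,0,-97,0,60],[44,0,-97,0,60]]'
cat > flat.py <<'E'
from h import *
from scipy.optimize import minimize
import see,sys
from see import frame,I,O
def fitw(z0,tag,F0,yaw0):
    c=r.get_calibration("wrist");e=r.get_state()["eef_pos"];im=r.get_image("wrist");cv2.imwrite(f"pics/{tag}.png",im)
    g=im.astype(np.float32)
    def cost(p):
        y=p[2];d=np.array([-np.sin(y),np.cos(y),0]);a=np.array([-np.cos(y),-np.sin(y),0]);v=[]
        for P in(I,O):
            q=proj(c,np.array([p[0],p[1],z0])+np.outer(P[:,0],d)+np.outer(P[:,1],a)).astype(np.float32)
            v.append(cv2.remap(g,q[:,:1],q[:,1:],cv2.INTER_LINEAR)[:,0])
        return -np.minimum(np.abs(v[0]-v[1]).sum(1),90).mean()
    b=min((minimize(cost,[F0[0]+i,F0[1]+j,yaw0+k],method="Nelder-Mead",options=dict(initial_simplex=np.array([F0[0]+i,F0[1]+j,yaw0+k])+np.vstack([np.zeros(3),np.diag([3,3,.04])]))) for i in(-6,0,6) for j in(-8,0,8) for k in(-.08,0,.08)),key=lambda o:o.fun)
    print("fit",b.fun.round(1),"centre",b.x[:2].round(1),"yaw deg",np.degrees(b.x[2]).round(2),"eef",e.round(1))
if __name__=="__main__": fitw(12,sys.argv[1],[float(a) for a in sys.argv[2].split(",")],-.03)
E
sed -i 's/^cams=.*/cams={n:r.get_calibration(n) for n in("scene","side")} if __name__=="__main__" else {}/' see.py
python3 flat.py w11 526,42; python3 flat.py w11b 526,42
```

```text
clock: 8.4
eef_pos: [529.4, 88.4, 182.0]
tool_rot: [2.261, 2.179, 0.001]
force: [-0.3, 0.2, -1.0]
grip_width: 59.7
grasp_force: 0.0
fit -58.7 centre [527.8  49.8] yaw deg -1.44 eef [529.4  88.4 182. ]
fit -58.6 centre [527.6  49.6] yaw deg -0.9 eef [528.4  88.  180.6]
```

```bash
python3 - <<'E'
from h import *
c=r.get_calibration("wrist");im=cv2.imread("pics/w11b.png").mean(-1)
f=lambda X:im[tuple(proj(c,[X])[0].round().astype(int)[::-1])].astype(int)
print("along y@x=528:",[(y,f([528,y,11.5])) for y in range(10,126,4)])
print("across @y=98:",[(x,f([x,98,11])) for x in range(505,555,3)])
print("across frame @y=26:",[(x,f([x,26,12])) for x in range(488,570,4)])
print("across frame @y=74:",[(x,f([x,74,12])) for x in range(488,570,4)])
E
```

```text
along y@x=528: [(10, np.int64(161)), (14, np.int64(164)), (18, np.int64(161)), (22, np.int64(154)), (26, np.int64(162)), (30, np.int64(85)), (34, np.int64(152)), (38, np.int64(157)), (42, np.int64(156)), (46, np.int64(155)), (50, np.int64(159)), (54, np.int64(155)), (58, np.int64(161)), (62, np.int64(156)), (66, np.int64(167)), (70, np.int64(161)), (74, np.int64(162)), (78, np.int64(33)), (82, np.int64(36)), (86, np.int64(35)), (90, np.int64(39)), (94, np.int64(109)), (98, np.int64(106)), (102, np.int64(35)), (106, np.int64(33)), (110, np.int64(27)), (114, np.int64(169)), (118, np.int64(162)), (122, np.int64(162))]
across @y=98: [(505, np.int64(164)), (508, np.int64(171)), (511, np.int64(173)), (514, np.int64(108)), (517, np.int64(30)), (520, np.int64(107)), (523, np.int64(99)), (526, np.int64(104)), (529, np.int64(40)), (532, np.int64(34)), (535, np.int64(40)), (538, np.int64(44)), (541, np.int64(52)), (544, np.int64(168)), (547, np.int64(157)), (550, np.int64(166)), (553, np.int64(163))]
across frame @y=26: [(488, np.int64(167)), (492, np.int64(107)), (496, np.int64(109)), (500, np
[... 170 characters left out ...]
32, np.int64(158)), (536, np.int64(158)), (540, np.int64(162)), (544, np.int64(159)), (548, np.int64(162)), (552, np.int64(164)), (556, np.int64(163)), (560, np.int64(167)), (564, np.int64(165)), (568, np.int64(160))]
across frame @y=74: [(488, np.int64(155)), (492, np.int64(155)), (496, np.int64(107)), (500, np.int64(165)), (504, np.int64(108)), (508, np.int64(158)), (512, np.int64(162)), (516, np.int64(167)), (520, np.int64(162)), (524, np.int64(162)), (528, np.int64(162)), (532, np.int64(158)), (536, np.int64(161)), (540, np.int64(165)), (544, np.int64(167)), (548, np.int64(174)), (552, np.int64(173)), (556, np.int64(173)), (560, np.int64(157)), (564, np.int64(161)), (568, np.int64(163))]
```

```bash
python3 shift.py '[[6,0,40,-0.015,55],[12,0,85,-0.015,50],[18,0,130,-0.015,45],[18,0,160,-0.015,45],[18,0,171,-0.015,45],[18,0,178,-0.015,45],[18,0,178,-0.015,40],[18,0,178,-0.015,40]]'; python3 - <<'E'
from h import *
c=r.get_calibration("wrist");im=r.get_image("wrist");cv2.imwrite("pics/w12.png",im);s=im.mean(-1).astype(int)
for v in range(228,276,8): print(v,s[v,170:340:5].tolist())
E
```

```text
clock: 9.3
eef_pos: [531.3, 106.0, 4.8]
tool_rot: [2.246, 2.194, 0.004]
force: [0.4, 0.4, 0.0]
grip_width: 40.1
grasp_force: 0.0
228 [98, 104, 106, 111, 101, 104, 102, 55, 58, 29, 105, 97, 103, 21, 34, 49, 46, 49, 42, 77, 78, 102, 100, 106, 106, 25, 64, 58, 164, 160, 159, 161, 165, 160]
236 [99, 102, 104, 98, 11, 26, 63, 56, 27, 29, 110, 105, 24, 23, 20, 21, 14, 31, 20, 26, 24, 61, 102, 103, 80, 26, 63, 58, 26, 30, 176, 160, 159, 162]
244 [97, 105, 101, 68, 18, 18, 53, 54, 23, 22, 113, 98, 21, 105, 61, 57, 59, 60, 50, 54, 42, 66, 106, 104, 22, 30, 25, 61, 56, 27, 28, 171, 160, 162]
252 [105, 103, 105, 20, 19, 48, 52, 18, 22, 25, 114, 100, 8, 13, 17, 11, 13, 17, 12, 12, 27, 112, 164, 162, 32, 27, 28, 58, 56, 63, 31, 31, 160, 165]
260 [104, 17, 23, 21, 17, 17, 93, 24, 3, 6, 104, 93, 9, 63, 56, 56, 59, 61, 65, 67, 43, 175, 156, 156, 168, 27, 23, 29, 26, 27, 26, 24, 26, 24]
268 [20, 16, 22, 16, 12, 15, 18, 22, 12, 9, 160, 101, 10, 25, 23, 23, 22, 22, 19, 20, 21, 172, 153, 162, 160, 22, 23, 25, 21, 23, 23, 23, 25, 25]
```

```bash
python3 shift.py '[[0,0,0,0,27],[0,0,0,0,25.7],[0,0,0,0,25.7],[0,0,0,0,25.7],[0,0,0,0,25.7]]';  python3 shift.py '[[-1,0,-8,0,25.7],[-3,0,-16,0,25.7],[-5,0,-23,0,25.7],[-9,0,-32,0,25.7],[-13,0,-40,0,25.7],[-17,0,-46,0,25.7],[-23,0,-53,0,25.7],[-29,0,-59,0,25.7],[-29,0,-59,0,25.7]]'; python3 see.py a13 0,15,30,45,60 529,19,0 2>/dev/null
```

```text
clock: 9.85
eef_pos: [530.9, 106.4, 4.2]
tool_rot: [2.246, 2.195, 0.004]
force: [0.5, 0.2, 4.9]
grip_width: 25.8
grasp_force: 6.5
clock: 10.75
eef_pos: [529.9, 76.4, 63.5]
tool_rot: [2.247, 2.194, 0.002]
force: [-0.6, 1.5, 0.5]
grip_width: 25.8
grasp_force: 4.2
[-109.    43.4  526.3   16.9   -0.6   -3.7]
[-108.8   43.8  527.2   18.5   -1.8   -3.3]
[-108.6   49.1  524.3   16.4    1.8   -1.7]
[-108.6   48.1  524.3   15.9    2.    -1.5]
[-108.5   47.1  525.3   17.     0.6   -2.2]
```

```bash
python3 shift.py '[[-6,0,-4,0,25.7],[-12,0,-8,0,25.7],[-19,0,-12.5,0,25.7],[-26,0,-15.5,0,25.7],[-33,0,-18,0,25.7],[-40,0,-19.5,0,25.7],[-40,0,-19.5,0,25.7]]'; python3 see.py a14 45,60,75,85 529,17,0 2>/dev/null
```

```text
clock: 11.55
eef_pos: [528.5, 36.0, 82.8]
tool_rot: [2.247, 2.194, 0.001]
force: [-0.5, 3.2, 5.6]
grip_width: 25.7
grasp_force: 5.0
[-140.9   61.4  519.4    6.     3.1   -7.3]
[-140.8   61.   519.4    5.7    3.2   -7.4]
[-140.8   61.2  519.5    6.1    3.    -7. ]
[-140.8   60.8  519.5    5.9    3.1   -7.2]
[-140.7   60.5  519.     4.8    3.7   -7.7]
```

```bash
cat > prof.py <<'E'
# profile of fit cost over lean angle, foot kept on bench, yaw/x near known
import sys,cv2
sys.argv=[sys.argv[0],sys.argv[1]]+sys.argv[2:]
src=open("see.py").read().split('if __name__=="__main__":\n')[0];exec(src)
y0=float(sys.argv[2])
for t in range(50,112,4):
    th=np.radians(t)
    def f(q): 
        z=-12*np.cos(th) if t>90 else 0
        return cost([th,q[0],q[1],z,q[2]])+.02*((q[0]-528)/1)**2+.02*(np.degrees(q[2])+1.5)**2
    o=min((minimize(f,[528,y0+k,-.026],method="Nelder-Mead",options=dict(initial_simplex=np.array([528,y0+k,-.026])+np.vstack([np.zeros(3),np.diag([3,4,.03])]))) for k in(-8,0,8)),key=lambda o:o.fun)
    print(t,o.fun.round(1),o.x.round(2))
E
python3 prof.py a15 17 2>/dev/null
python3 - <<'E'
from h import *
c=r.get_calibration("wrist");im=r.get_image("wrist");cv2.imwrite("pics/w15.png",im);s=im.mean(-1).astype(int)
for v in range(180,320,5): print(v,s[v,170:340:6].tolist())
for t in(60,75,90):
  a=np.radians(t); P=lambda x,y,z:[528-y,17.5+(x+30)*np.cos(a)-z*np.sin(a),(x+30)*np.sin(a)+z*np.cos(a)]
  print(t,proj(c,[P(64,0,0),P(30,20,0),P(30,20,12),P(-30,28,0),P(-30,-28,0)]).round().astype(int).tolist())
E
```

```text
50 -133.4 [ 5.2237e+02  5.4000e+00 -1.6000e-01]
54 -136.2 [ 5.2228e+02  6.9600e+00 -1.5000e-01]
58 -137.9 [ 5.2193e+02  8.3600e+00 -1.3000e-01]
62 -138.4 [ 5.2191e+02  1.0150e+01 -1.2000e-01]
66 -136.0 [ 5.2196e+02  1.2030e+01 -1.1000e-01]
70 -128.9 [ 5.2168e+02  1.3430e+01 -1.0000e-01]
74 -116.1 [ 5.2418e+02  1.9590e+01 -1.7000e-01]
78 -112.6 [ 5.2522e+02  2.4360e+01 -1.4000e-01]
82 -108.5 [ 5.2628e+02  2.8360e+01 -1.4000e-01]
86 -105.3 [ 5.2755e+02  3.2080e+01 -1.6000e-01]
90 -100.1 [ 5.2887e+02  3.5300e+01 -2.1000e-01]
94 -90.3 [ 5.3053e+02  4.0390e+01 -1.8000e-01]
98 -89.0 [ 5.3001e+02  3.6780e+01 -2.8000e-01]
102 -84.6 [ 5.3548e+02  4.4020e+01 -3.8000e-01]
106 -79.7 [ 5.3478e+02  4.3870e+01 -3.5000e-01]
110 -66.7 [ 5.2997e+02  4.6650e+01 -1.0000e-01]
180 [156, 154, 140, 137, 152, 158, 159, 160, 155, 162, 159, 157, 155, 157, 160, 156, 159, 156, 161, 165, 158, 154, 157, 151, 156, 158, 159, 152, 158]
185 [159, 157, 156, 162, 161, 164, 166, 157, 159, 155, 152, 158, 152, 158, 158, 158, 159, 160, 155, 160, 163, 161, 156, 156, 153, 154, 155, 161, 158]
190 [106, 100, 102, 104, 102, 100,
[... 2994 characters left out ...]
4, 13, 15, 20, 20, 11, 22, 13, 154, 156, 152, 154, 156, 152, 159, 156, 156, 161, 154, 8, 15, 19, 20, 16, 21, 22, 25, 20]
305 [13, 14, 16, 17, 12, 13, 12, 11, 9, 152, 158, 153, 153, 155, 154, 155, 151, 151, 155, 149, 1, 20, 18, 12, 14, 27, 23, 10, 16]
310 [17, 16, 13, 10, 14, 13, 20, 10, 9, 149, 158, 152, 154, 152, 152, 156, 153, 151, 150, 156, 0, 17, 13, 11, 21, 12, 12, 7, 18]
315 [20, 11, 11, 12, 5, 16, 12, 14, 15, 161, 159, 158, 155, 153, 152, 160, 152, 156, 161, 160, 9, 17, 18, 12, 20, 13, 4, 11, 11]
60 [[252, 188], [222, 201], [222, 219], [222, 213], [286, 212]]
75 [[252, 234], [223, 224], [223, 243], [222, 213], [286, 212]]
90 [[254, 277], [224, 247], [225, 263], [222, 213], [286, 212]]
```

```bash
python3 - <<'E'
from h import *
c=r.get_calibration("wrist")
for t in range(56,92,4):
    a=np.radians(t);s,k=np.sin(a),np.cos(a)
    # tab occupies z 1..11
    yb=ray(c,(254,219.5),94*s+1*k)[1];yf=ray(c,(254,242.5),94*s+11*k)[1]
    print(t,"foot y from back",round(yb-94*k+1*s,1),"from front",round(yf-94*k+11*s,1))
E
```

```text
56 foot y from back -6.8 from front -10.2
60 foot y from back 0.2 from front -2.7
64 foot y from back 7.4 from front 4.7
68 foot y from back 14.5 from front 12.0
72 foot y from back 21.6 from front 19.3
76 foot y from back 28.7 from front 26.4
80 foot y from back 35.7 from front 33.3
84 foot y from back 42.6 from front 39.9
88 foot y from back 49.3 from front 46.4
```

```bash
python3 shift.py '[[-4,0,-0.5,0,25.7],[-8,0,-1,0,25.7],[-12,0,-1,0,25.7],[-16,0,-1,0,25.7],[-20,0,-1,0,25.7],[-20,0,-1,0,25.7]]'; python3 prof.py a16 12 2>/dev/null
cat > wtab.py <<'E'
from h import *
import sys
c=r.get_calibration("wrist");e=r.get_state()["eef_pos"];im=r.get_image("wrist");cv2.imwrite(f"pics/{sys.argv[1]}.png",im);s=im.mean(-1).astype(int)
print(e.round(1),[(v,int(np.median(s[v,248:260]))) for v in range(170,320,3)])
for v in range(215,240,5): print(v,s[v,190:310:5].tolist())
E
python3 wtab.py w16
```

```text
clock: 12.4
eef_pos: [528.0, 16.0, 83.9]
tool_rot: [2.247, 2.195, -0.001]
force: [-2.9, 0.2, 7.5]
grip_width: 25.9
grasp_force: 5.7
50 -123.6 [ 5.2023e+02 -5.0000e-02 -3.1000e-01]
54 -125.2 [ 5.2075e+02  1.0900e+00 -2.8000e-01]
58 -126.9 [ 5.2108e+02  2.9500e+00 -2.6000e-01]
62 -129.9 [ 5.2248e+02  6.0700e+00 -2.1000e-01]
66 -134.1 [ 5.2276e+02  7.6900e+00 -1.8000e-01]
70 -138.1 [ 5.2289e+02  8.9400e+00 -1.6000e-01]
74 -140.6 [ 5.234e+02  1.108e+01 -1.700e-01]
78 -139.9 [ 5.2423e+02  1.4020e+01 -1.7000e-01]
82 -135.1 [ 5.2371e+02  1.6240e+01 -1.2000e-01]
86 -126.7 [ 5.2364e+02  1.8230e+01 -1.0000e-01]
90 -118.5 [ 5.2908e+02  2.8280e+01 -1.9000e-01]
94 -112.6 [ 5.2917e+02  3.0550e+01 -1.9000e-01]
98 -103.1 [ 5.3148e+02  3.4590e+01 -2.3000e-01]
102 -78.6 [ 5.3457e+02  1.4860e+01 -1.2000e-01]
106 -75.0 [ 5.3298e+02  1.4700e+01 -1.1000e-01]
110 -70.6 [ 5.3205e+02  1.4950e+01 -1.1000e-01]
[528.   16.2  83.9] [(170, 166), (173, 165), (176, 164), (179, 163), (182, 164), (185, 163), (188, 164), (191, 104), (194, 54), (197, 107), (200, 107), (203, 83), (206, 58), (209, 116), (212, 24), (215, 
[... 255 characters left out ...]
161), (284, 162), (287, 161), (290, 162), (293, 161), (296, 161), (299, 160), (302, 160), (305, 158), (308, 163), (311, 18), (314, 31), (317, 24)]
215 [104, 100, 105, 177, 108, 103, 98, 106, 105, 23, 23, 23, 26, 25, 26, 25, 27, 181, 166, 171, 169, 169, 168, 160]
220 [171, 164, 162, 163, 106, 108, 102, 106, 103, 25, 44, 38, 37, 40, 41, 35, 38, 8, 169, 167, 169, 165, 165, 160]
225 [158, 163, 165, 163, 102, 99, 57, 60, 26, 26, 22, 22, 24, 18, 31, 21, 28, 27, 31, 64, 52, 165, 167, 159]
230 [158, 165, 163, 166, 170, 173, 61, 59, 24, 30, 22, 30, 23, 20, 32, 24, 28, 23, 26, 64, 63, 173, 170, 166]
235 [162, 163, 166, 13, 32, 62, 56, 26, 12, 24, 28, 24, 25, 23, 28, 24, 28, 33, 28, 63, 55, 24, 32, 61]
```

```bash
python3 shift.py '[[-4,0,0,0,25.7],[-8,0,0,0,25.7],[-10,0,0,0,25.7],[-10,0,0,0,25.7]]'; python3 prof.py a17 12 2>/dev/null | sed -n 4,13p;python3 wtab.py w17
```

```text
clock: 12.95
eef_pos: [527.4, 6.0, 83.4]
tool_rot: [2.247, 2.195, -0.002]
force: [-2.5, -0.6, 5.3]
grip_width: 25.6
grasp_force: 5.7
62 -111.4 [ 5.2428e+02  6.5400e+00 -2.2000e-01]
66 -118.7 [ 5.2093e+02  1.9200e+00 -2.6000e-01]
70 -122.4 [ 5.2181e+02  4.5800e+00 -2.6000e-01]
74 -128.3 [ 5.2421e+02  9.8400e+00 -1.8000e-01]
78 -133.5 [ 5.2393e+02  1.1140e+01 -1.6000e-01]
82 -137.0 [ 5.242e+02  1.266e+01 -1.700e-01]
86 -133.4 [ 5.2478e+02  1.4980e+01 -1.7000e-01]
90 -125.4 [ 5.2269e+02  1.6390e+01 -9.0000e-02]
94 -117.0 [ 5.2915e+02  2.6200e+01 -1.9000e-01]
98 -112.8 [ 5.3024e+02  2.8590e+01 -2.2000e-01]
[527.4   6.1  83.4] [(170, 168), (173, 169), (176, 169), (179, 168), (182, 110), (185, 68), (188, 95), (191, 90), (194, 90), (197, 91), (200, 67), (203, 78), (206, 13), (209, 24), (212, 24), (215, 40), (218, 28), (221, 52), (224, 30), (227, 26), (230, 23), (233, 22), (236, 25), (239, 22), (242, 186), (245, 167), (248, 167), (251, 166), (254, 165), (257, 167), (260, 167), (263, 166), (266, 167), (269, 166), (272, 167), (275, 166), (278, 166), (281, 165), (284, 166), (287, 165), (290, 166), (293, 166), (296, 164), (299, 168), (302, 20), (305, 31), (308, 20), (311, 18), (314, 18), (317, 16)]
215 [113, 106, 107, 182, 101, 105, 108, 102, 103, 25, 44, 41, 40, 35, 42, 42, 47, 25, 163, 163, 168, 165, 165, 172]
220 [180, 170, 170, 167, 103, 101, 109, 107, 109, 28, 34, 31, 32, 27, 25, 32, 36, 16, 168, 171, 167, 165, 166, 172]
225 [168, 171, 166, 165, 170, 169, 60, 63, 26, 24, 23, 23, 15, 24, 22, 23, 31, 25, 24, 59, 50, 167, 167, 164]
230 [172, 168, 164, 168, 171, 179, 62, 59, 29, 24, 22, 13, 23, 19, 25, 23, 26, 17, 25, 56, 63, 175, 172, 168]
235 [168, 165, 167, 11, 26, 67, 60, 20, 23, 23, 24, 28, 25, 28, 24, 25, 29, 24, 28, 64, 63, 32, 32, 59]
```

```bash
python3 - <<'E'
from h import *
c=r.get_calibration("wrist");im=cv2.imread("pics/w17.png").mean(-1).astype(int)
for u in(232,240,250,260,270,280,286): print(u,[int(x) for x in im[170:250:2,u]])
print("foot y rows",[(v,ray(c,(254,v),0)[1].round(1)) for v in(178,181,184,187)])
print("root y rows z=60",[(v,ray(c,(254,v),60)[1].round(1)) for v in(197,200,203,206,209)])
print("end back z=94",[(v,ray(c,(254,v),94)[1].round(1)) for v in(212,216,220,224)],"front",[(v,ray(c,(254,v),94)[1].round(1)) for v in(238,241,244)])
E
```

```text
232 [168, 167, 165, 169, 166, 173, 75, 68, 66, 64, 70, 56, 67, 67, 69, 63, 60, 183, 93, 101, 106, 102, 105, 74, 45, 12, 13, 23, 26, 22, 20, 24, 22, 26, 16, 51, 103, 94, 101, 95]
240 [171, 172, 169, 167, 164, 169, 79, 67, 63, 165, 83, 86, 80, 87, 59, 72, 57, 183, 12, 20, 18, 17, 30, 31, 30, 34, 25, 32, 20, 24, 22, 26, 27, 22, 22, 19, 186, 165, 166, 164]
250 [168, 167, 171, 169, 172, 172, 72, 67, 130, 92, 101, 84, 85, 90, 70, 64, 58, 183, 18, 23, 23, 26, 30, 22, 25, 32, 29, 21, 26, 25, 23, 29, 21, 27, 27, 16, 186, 168, 168, 166]
260 [172, 168, 165, 169, 169, 172, 109, 63, 118, 101, 109, 86, 91, 90, 60, 65, 56, 187, 11, 25, 21, 22, 28, 28, 28, 25, 23, 27, 25, 22, 25, 24, 24, 27, 23, 10, 183, 163, 163, 166]
270 [167, 171, 168, 171, 176, 171, 111, 66, 63, 112, 98, 98, 88, 74, 69, 72, 54, 188, 12, 26, 30, 30, 38, 27, 33, 36, 26, 29, 26, 21, 26, 25, 18, 20, 23, 19, 185, 170, 166, 166]
280 [169, 164, 169, 167, 171, 172, 80, 69, 66, 71, 70, 68, 66, 67, 70, 67, 65, 186, 169, 166, 170, 164, 161, 166, 163, 168, 73, 25, 32, 28, 25, 29, 17, 26, 22, 30, 24, 24, 26, 26]
286 [168, 167, 175, 173, 175, 170, 115, 69, 70, 73, 68, 71, 68, 65, 72, 73, 61, 184, 169, 164, 167, 164, 162, 162, 162, 171, 97, 67, 61, 66, 62, 63, 57, 60, 61, 68, 37, 30, 25, 28]
foot y rows [(178, np.float64(18.1)), (181, np.float64(15.4)), (184, np.float64(12.8)), (187, np.float64(10.1))]
root y rows z=60 [(197, np.float64(21.4)), (200, np.float64(19.4)), (203, np.float64(17.4)), (206, np.float64(15.4)), (209, np.float64(13.3))]
end back z=94 [(212, np.float64(24.8)), (216, np.float64(22.6)), (220, np.float64(20.4)), (224, np.float64(18.2))] front [(238, np.float64(10.2)), (241, np.float64(8.4)), (244, np.float64(6.7))]
```

```bash
python3 shift.py '[[0,0,0,0,26],[0,0,0,0,26.5],[0,0,0,0,28],[0,0,0,0,32],[0,0,0,0,36],[0,0,0,0,36]]'; python3 wtab.py w18; python3 - <<'E'
import cv2
im=cv2.imread("pics/w18.png").mean(-1).astype(int)
for u in(250,260,280): print(u,[int(x) for x in im[170:250:2,u]])
E
```

```text
clock: 13.7
eef_pos: [527.4, 7.2, 82.7]
tool_rot: [-2.247, -2.196, 0.0]
force: [-0.7, -0.3, -0.8]
grip_width: 35.8
grasp_force: 0.0
[527.4   7.2  82.7] [(170, 168), (173, 170), (176, 169), (179, 170), (182, 173), (185, 67), (188, 77), (191, 166), (194, 93), (197, 93), (200, 94), (203, 121), (206, 67), (209, 65), (212, 112), (215, 22), (218, 26), (221, 23), (224, 33), (227, 44), (230, 43), (233, 33), (236, 31), (239, 25), (242, 26), (245, 24), (248, 26), (251, 20), (254, 180), (257, 166), (260, 164), (263, 165), (266, 167), (269, 164), (272, 167), (275, 165), (278, 165), (281, 167), (284, 167), (287, 165), (290, 164), (293, 165), (296, 164), (299, 166), (302, 170), (305, 26), (308, 33), (311, 20), (314, 21), (317, 19)]
215 [109, 107, 108, 103, 100, 102, 102, 100, 101, 17, 25, 23, 26, 25, 19, 21, 23, 170, 166, 163, 161, 159, 163, 168]
220 [109, 175, 174, 168, 101, 101, 94, 101, 96, 25, 23, 19, 23, 22, 25, 22, 34, 177, 159, 157, 160, 157, 157, 171]
225 [166, 169, 164, 165, 54, 61, 23, 99, 109, 31, 40, 40, 32, 40, 47, 47, 48, 59, 159, 162, 29, 65, 60, 165]
230 [165, 168, 172, 176, 61, 61, 23, 169, 176, 41, 42, 41, 39, 42, 44, 46, 42, 23, 164, 168, 27, 64, 63, 173]
235 [165, 6, 28, 61, 61, 22, 22, 165, 82, 50, 42, 44, 47, 45, 50, 42, 43, 21, 168, 176, 29, 52, 57, 44]
250 [171, 173, 170, 168, 175, 172, 176, 86, 73, 77, 171, 87, 93, 95, 91, 93, 92, 63, 64, 68, 59, 113, 19, 28, 23, 23, 20, 33, 27, 30, 39, 41, 29, 27, 20, 25, 26, 28, 30, 23]
260 [165, 169, 166, 168, 170, 166, 170, 87, 76, 71, 154, 106, 92, 96, 89, 92, 89, 59, 69, 65, 60, 113, 17, 31, 31, 25, 24, 34, 22, 30, 44, 47, 27, 38, 13, 25, 26, 25, 24, 25]
280 [171, 172, 164, 172, 169, 169, 171, 91, 74, 77, 73, 73, 75, 73, 77, 72, 70, 71, 74, 74, 72, 171, 161, 160, 160, 159, 157, 158, 159, 159, 164, 164, 168, 165, 166, 172, 170, 166, 167, 165]
```

```bash
python3 - <<'E'
from h import *
c=r.get_calibration("wrist");im=cv2.imread("pics/w18.png").mean(-1).astype(int)
for v in(250,246,214,208,204,200): print(v,[(u,int(im[v,u])) for u in range(200,310,2)] if v in(250,204) else '')
print(ray(c,(233,246),94),ray(c,(273,246),94),r.get_state()["qpos"].round(2))
E
```

```text
250 [(200, 63), (202, 60), (204, 59), (206, 55), (208, 57), (210, 27), (212, 27), (214, 21), (216, 23), (218, 24), (220, 26), (222, 28), (224, 183), (226, 163), (228, 165), (230, 108), (232, 13), (234, 20), (236, 22), (238, 30), (240, 29), (242, 30), (244, 28), (246, 26), (248, 26), (250, 23), (252, 27), (254, 30), (256, 19), (258, 22), (260, 22), (262, 19), (264, 24), (266, 19), (268, 31), (270, 22), (272, 22), (274, 23), (276, 40), (278, 171), (280, 165), (282, 164), (284, 168), (286, 71), (288, 23), (290, 26), (292, 27), (294, 32), (296, 25), (298, 30), (300, 70), (302, 60), (304, 60), (306, 61), (308, 56)]
246 
214 
208 
204 [(200, 111), (202, 110), (204, 110), (206, 110), (208, 111), (210, 71), (212, 71), (214, 68), (216, 71), (218, 66), (220, 69), (222, 71), (224, 69), (226, 75), (228, 74), (230, 65), (232, 72), (234, 63), (236, 60), (238, 64), (240, 69), (242, 67), (244, 66), (246, 55), (248, 54), (250, 63), (252, 68), (254, 64), (256, 76), (258, 65), (260, 59), (262, 68), (264, 70), (266, 69), (268, 68), (270, 73), (272, 71), (274, 72), (276, 68), (278, 66), (280, 71), (282, 66), (284, 64), (286, 69), (288, 72), (290, 71), (292, 71), (294, 75), (296, 68), (298, 173), (300, 171), (302, 167), (304, 168), (306, 171), (308, 169)]
200 
[516.49196092   7.18017461  94.        ] [537.62757475   6.71933977  94.        ] [-0.12  0.19  1.95 -0.    1.   -0.1 ]
```

```bash
python3 shift.py '[[0,0,-20,0,36],[0,0,-45,0,36],[0,0,-60,0.15,40],[0,0,-60,0.3,40],[0,0,-60,0.45,40],[0,0,-60,0.6,40],[0,0,-60,0.75,40],[0,0,-60,0.9,40],[0,0,-60,1.05,40],[0,0,-60,1.2,40]]'; python3 shift.py '[[0,0,0,0.15,40],[0,0,0,0.3,40],[0,0,0,0.371,40],[0,0,0,0.371,40],[0,0,0,0.371,40]]'; python3 - <<'E'
from h import *
c=r.get_calibration("wrist");print(r.get_state()["eef_pos"],(-c["R"].T@c["t"]).round(1));im=r.get_image("wrist");cv2.imwrite("pics/w19.png",im);im=im.mean(-1).astype(int)
for v in range(190,300,6): print(v,im[v,200:310:4].tolist())
P=[[527.4+a,7+b,94] for a in(-13,13) for b in(-5,5)];print(proj(c,P).round(0).tolist())
print("frame top",proj(c,[[527.4+a,7+b,60] for a in(-30,30) for b in(-6,6)]).round(0).tolist())
E
```

```text
clock: 14.75
eef_pos: [527.4, 7.2, 142.8]
tool_rot: [3.096, 0.534, 0.0]
force: [-0.3, -0.1, 0.2]
grip_width: 40.1
grasp_force: 0.0
clock: 15.25
eef_pos: [527.4, 7.2, 142.8]
tool_rot: [3.141, -0.034, 0.0]
force: [-0.1, -0.5, 0.1]
grip_width: 39.8
grasp_force: 0.0
[527.39463132   7.19865759 142.782399  ] [599.6   5.1 285.3]
190 [206, 206, 206, 208, 209, 204, 207, 203, 203, 204, 206, 215, 54, 52, 53, 148, 205, 209, 205, 204, 205, 202, 208, 205, 207, 208, 208, 207]
196 [209, 206, 206, 203, 210, 207, 207, 208, 206, 204, 203, 214, 50, 57, 50, 142, 205, 207, 207, 207, 205, 209, 206, 207, 207, 203, 201, 210]
202 [205, 209, 206, 209, 210, 209, 205, 207, 202, 209, 203, 214, 55, 49, 53, 154, 208, 206, 206, 208, 204, 205, 204, 208, 209, 206, 204, 205]
208 [203, 202, 208, 207, 205, 205, 206, 207, 207, 207, 205, 212, 56, 55, 49, 144, 204, 204, 204, 209, 208, 208, 206, 207, 204, 205, 204, 202]
214 [211, 216, 211, 207, 202, 208, 207, 207, 207, 206, 204, 211, 50, 52, 46, 148, 208, 206, 207, 205, 205, 208, 207, 205, 209, 203, 207, 208]
220 [212, 211, 210, 212, 206, 211, 206, 206, 206, 202, 207, 206, 4
[... 1261 characters left out ...]
203, 204, 197, 201, 200, 123, 129, 127, 136, 32, 31, 29, 34]
280 [33, 29, 38, 22, 208, 134, 129, 136, 131, 135, 132, 132, 132, 135, 139, 204, 203, 205, 191, 119, 46, 85, 52, 57, 26, 26, 28, 20]
286 [36, 26, 33, 68, 128, 132, 128, 136, 138, 206, 133, 133, 130, 100, 48, 54, 55, 56, 58, 57, 54, 56, 58, 50, 79, 23, 28, 34]
292 [32, 29, 33, 224, 130, 131, 127, 98, 66, 77, 72, 83, 75, 75, 80, 48, 55, 52, 54, 51, 53, 77, 78, 74, 81, 29, 30, 24]
298 [32, 21, 13, 155, 182, 75, 75, 72, 80, 76, 76, 75, 71, 77, 76, 53, 50, 53, 47, 52, 45, 51, 72, 74, 72, 21, 27, 29]
[[261.0, 223.0], [248.0, 223.0], [260.0, 190.0], [247.0, 190.0]]
frame top [[261.0, 225.0], [248.0, 225.0], [260.0, 158.0], [246.0, 158.0]]
```

```bash
python3 shift.py '[[0,0,35,0,40],[0,0,60,0,36],[0,0,77,0,30],[0,0,77,0,24],[0,0,77,0,18],[0,0,77,0,14],[0,0,77,0,11],[0,0,77,0,8],[0,0,77,0,5],[0,0,77,0,5]]'; python3 shift.py '[[0,0,0,0,5],[0,0,0,0,5]]'
```

```text
clock: 16.3
eef_pos: [528.8, 7.3, 67.4]
tool_rot: [-3.141, 0.037, -0.005]
force: [-0.8, 1.4, 6.1]
grip_width: 8.7
grasp_force: 59.8
clock: 16.5
eef_pos: [528.8, 7.3, 67.4]
tool_rot: [-3.141, 0.037, -0.005]
force: [-1.2, 1.9, 6.9]
grip_width: 8.6
grasp_force: 59.8
```

```bash
python3 shift.py '[[0,0,-15,0,5],[0,0,-50,0,5],[0,0,-95,-0.1,5],[0,0,-135,-0.25,5],[0,0,-150,-0.4,5],[0,0,-150,-0.55,5],[0,0,-150,-0.7,5],[0,0,-150,-0.85,5],[0,0,-150,-1.0,5],[0,0,-150,-1.15,5]]'; python3 shift.py '[[0,0,0,-0.15,5],[0,0,0,-0.3,5],[0,0,0,-0.447,5],[0,0,0,-0.447,5],[0,0,0,-0.447,5]]'; python3 wtab.py w20 | head -1; python3 - <<'E'
import cv2
im=cv2.imread("pics/w20.png").mean(-1).astype(int)
for v in range(120,320,8): print(v,im[v,200:310:4].tolist())
E
```

```text
clock: 17.5
eef_pos: [526.5, 7.0, 215.7]
tool_rot: [-2.65, -1.686, 0.002]
force: [0.4, 0.2, -1.8]
grip_width: 9.1
grasp_force: 58.7
clock: 18.0
eef_pos: [526.9, 7.1, 215.7]
tool_rot: [-2.221, -2.221, 0.001]
force: [-0.2, -0.1, -1.3]
grip_width: 8.7
grasp_force: 58.7
[526.9   7.1 215.7] [(170, 100), (173, 102), (176, 99), (179, 98), (182, 101), (185, 103), (188, 209), (191, 207), (194, 208), (197, 206), (200, 207), (203, 206), (206, 207), (209, 207), (212, 209), (215, 27), (218, 41), (221, 41), (224, 38), (227, 39), (230, 37), (233, 35), (236, 33), (239, 32), (242, 30), (245, 32), (248, 28), (251, 28), (254, 26), (257, 27), (260, 22), (263, 22), (266, 20), (269, 20), (272, 22), (275, 19), (278, 15), (281, 15), (284, 16), (287, 123), (290, 28), (293, 28), (296, 27), (299, 29), (302, 29), (305, 46), (308, 78), (311, 80), (314, 81), (317, 79)]
120 [192, 215, 219, 220, 219, 220, 208, 221, 213, 216, 219, 215, 208, 213, 213, 214, 215, 213, 212, 212, 212, 213, 214, 216, 215, 212, 214, 213]
128 [213, 209, 195, 208, 214, 206, 219, 214, 213, 212, 214, 211, 214, 217, 215, 214, 212, 214, 215, 218
[... 2349 characters left out ...]
0]
272 [27, 30, 19, 26, 27, 27, 18, 28, 24, 21, 18, 25, 21, 14, 24, 16, 12, 21, 17, 12, 19, 24, 19, 19, 13, 19, 19, 20]
280 [27, 29, 27, 20, 26, 28, 22, 27, 23, 22, 22, 21, 20, 18, 6, 20, 16, 28, 19, 11, 19, 5, 15, 16, 16, 18, 13, 15]
288 [25, 22, 18, 12, 26, 22, 21, 20, 20, 19, 9, 33, 16, 22, 19, 27, 115, 14, 15, 21, 22, 14, 20, 14, 19, 20, 5, 18]
296 [21, 21, 25, 19, 15, 15, 23, 24, 17, 21, 46, 62, 106, 30, 25, 31, 32, 66, 22, 22, 16, 24, 17, 19, 11, 27, 19, 17]
304 [16, 20, 16, 17, 18, 17, 19, 15, 11, 17, 55, 2, 164, 122, 23, 32, 26, 26, 27, 18, 17, 7, 16, 23, 10, 17, 19, 13]
312 [16, 17, 21, 19, 20, 11, 16, 14, 16, 17, 27, 12, 33, 208, 17, 30, 27, 24, 15, 14, 11, 5, 15, 22, 7, 15, 9, 16]
```

```bash
python3 - <<'E'
from h import *
c=r.get_calibration("wrist");e=r.get_state()["eef_pos"];im=cv2.imread("pics/w20.png").mean(-1).astype(int);print(e)
print([int(x) for x in im[156:218,254]])
for v in(172,182,198,208): print(v,[int(x) for x in im[v,236:272]])
zs=e[2]-7.4;f=zs-60
print("frame edge top",ray(c,(254,187),zs)-e,"tab root edge",ray(c,(254,213.5),zs)-e,"frame edge foot",ray(c,(254,165),f)-e)
print("pred for centred",proj(c,e+np.array([[0,30,-7.4],[0,13,-7.4],[0,30,-67.4],[-6,30,-7.4],[6,30,-7.4],[-6,30,-67.4],[6,30,-67.4]])).round(1).tolist())
E
```

```text
[527.02975306   7.1022965  215.74303044]
[213, 213, 214, 213, 214, 214, 213, 217, 192, 80, 93, 101, 93, 104, 103, 96, 102, 106, 104, 98, 99, 98, 99, 98, 100, 105, 101, 97, 99, 103, 191, 213, 208, 210, 206, 206, 207, 209, 208, 207, 204, 206, 208, 204, 206, 204, 206, 208, 204, 206, 206, 206, 206, 203, 207, 204, 211, 214, 97, 28, 36, 45]
172 [215, 208, 212, 215, 215, 215, 215, 219, 220, 152, 87, 94, 103, 93, 101, 99, 97, 102, 102, 99, 103, 105, 103, 102, 101, 100, 114, 233, 221, 215, 213, 214, 217, 212, 213, 215]
182 [214, 217, 211, 215, 213, 213, 216, 222, 108, 89, 100, 106, 101, 100, 101, 101, 105, 97, 101, 104, 104, 95, 106, 101, 105, 97, 96, 98, 165, 227, 216, 213, 213, 215, 214, 213]
198 [210, 213, 214, 212, 213, 216, 216, 214, 208, 211, 207, 208, 208, 208, 210, 210, 208, 205, 208, 206, 208, 208, 208, 208, 206, 207, 209, 209, 210, 212, 215, 215, 213, 209, 215, 214]
208 [214, 215, 208, 214, 212, 211, 210, 211, 208, 209, 210, 210, 208, 211, 211, 210, 209, 203, 206, 204, 201, 206, 205, 204, 207, 207, 207, 206, 208, 213, 212, 213, 211, 214, 213, 210]
frame edge top [ 0.10306509 26.73858964 -7.4       ] tab root edge [ 0.11579852 10.64597812 -7.4       ] frame edge foot [-4.39773342e-02  2.66587259e+01 -6.74000000e+01]
pred for centred [[253.8, 181.4], [253.8, 209.7], [254.1, 160.7], [243.2, 181.4], [264.5, 181.5], [246.3, 160.7], [261.8, 160.8]]
```

```bash
python3 shift.py '[[40,5,0,0,5],[85,11,0,0,5],[130,17,0,0,5],[175,23,0,0,5],[220,29,0,0,5],[265,35,0,0,5],[310,41,0,0,5],[346,46,0,0,5],[346,46,0,0,5],[346,46,0,0,5]]'; python3 - <<'E'
from h import *
import pickle
c=r.get_calibration("wrist");e=r.get_state()["eef_pos"];g=r.get_image("wrist");cv2.imwrite("pics/w21.png",g);im=g.mean(-1).astype(int);print(e)
pickle.dump((c,e),open("c21.pkl","wb"))
T=np.array([[549.9,396.9,126],[596.3,396.9,126],[563.1,384.1,126],[583,384.1,126],[563.3,316.3,126],[573,384,126]]);print("pred",proj(c,T).round(1).tolist())
print("col254 rows90-220",[int(x) for x in im[90:220,254]])
for v in range(124,176,6): print(v,[int(x) for x in im[v,210:300:2]])
E
```

```text
clock: 19.05
eef_pos: [571.9, 353.9, 215.2]
tool_rot: [2.217, 2.225, -0.003]
force: [0.0, -0.7, -1.5]
grip_width: 9.2
grasp_force: 58.9
[571.88128543 353.87685165 215.15639572]
pred [[227.9, 140.0], [283.6, 140.2], [243.8, 155.3], [267.4, 155.4], [244.5, 228.7], [255.6, 155.5]]
col254 rows90-220 [189, 184, 192, 188, 191, 189, 185, 189, 189, 195, 194, 93, 135, 182, 185, 190, 194, 202, 202, 199, 203, 204, 206, 207, 199, 203, 204, 203, 206, 203, 209, 205, 205, 208, 203, 207, 205, 202, 204, 204, 209, 207, 97, 77, 85, 84, 84, 83, 82, 117, 201, 195, 188, 187, 185, 186, 189, 186, 189, 187, 186, 186, 186, 188, 190, 98, 87, 104, 59, 37, 44, 41, 43, 40, 43, 85, 82, 75, 84, 88, 75, 81, 77, 85, 82, 79, 76, 75, 80, 79, 74, 75, 80, 73, 70, 76, 166, 190, 182, 187, 178, 180, 179, 182, 182, 183, 180, 177, 177, 178, 179, 178, 181, 179, 175, 180, 179, 183, 178, 179, 177, 179, 184, 188, 77, 20, 21, 29, 24, 26]
124 [196, 205, 197, 197, 200, 201, 204, 203, 203, 202, 201, 203, 197, 202, 202, 205, 207, 204, 203, 202, 203, 210, 203, 207, 210, 207, 206, 204, 211, 209, 206, 208, 206, 202, 200, 207, 209, 203, 2
[... 1059 characters left out ...]
, 190, 193, 188, 194, 181, 190, 188, 191, 147, 34, 38, 41, 38, 40, 44, 36, 40]
160 [135, 135, 136, 134, 133, 132, 134, 132, 132, 167, 183, 185, 186, 186, 190, 194, 193, 135, 134, 47, 42, 41, 44, 46, 42, 30, 75, 89, 87, 191, 185, 192, 180, 184, 182, 190, 89, 41, 45, 45, 49, 45, 45, 39, 42]
166 [135, 136, 139, 140, 140, 138, 146, 139, 143, 129, 120, 120, 118, 118, 121, 126, 123, 143, 84, 86, 82, 84, 82, 84, 84, 82, 71, 92, 91, 192, 186, 188, 180, 189, 180, 187, 86, 34, 40, 41, 42, 42, 39, 34, 41]
172 [104, 79, 66, 30, 33, 32, 32, 28, 32, 51, 124, 115, 115, 119, 121, 120, 122, 141, 74, 77, 80, 84, 77, 80, 78, 81, 79, 92, 93, 194, 187, 186, 176, 186, 184, 188, 34, 39, 38, 35, 42, 45, 48, 42, 45]
```

```bash
python3 shift.py '[[-0.6,1,0,0,5],[-0.6,1,8,0,5],[-0.6,1,15,0,5],[-0.6,1,15,0,5]]'; python3 - <<'E'
from h import *
c=r.get_calibration("wrist");e=r.get_state()["eef_pos"];g=r.get_image("wrist");cv2.imwrite("pics/w22.png",g);im=g.mean(-1).astype(int);print(e)
T=np.array([[549.9,396.9,126],[596.3,396.9,126],[563.1,384.1,126],[583,384.1,126]]);print("pred",proj(c,T).round(1).tolist())
print("plate pred",proj(c,e+np.array([[-6,27.1,-67.4],[6,27.1,-67.4],[-6,27.1,-7.4],[6,27.1,-7.4]])).round(1).tolist())
print("col254 rows120-200",[int(x) for x in im[120:200,254]])
for v in range(134,176,4): print(v,[int(x) for x in im[v,218:292:1]])
E
```

```text
clock: 19.5
eef_pos: [572.3, 351.4, 198.5]
tool_rot: [-2.218, -2.223, 0.006]
force: [0.3, 0.7, -1.3]
grip_width: 9.0
grasp_force: 58.8
[572.28528065 351.36580496 198.53080185]
pred [[225.4, 139.4], [285.6, 139.6], [242.7, 155.8], [268.0, 155.9]]
plate pred [[246.6, 164.3], [262.1, 164.3], [243.3, 186.3], [264.5, 186.4]]
col254 rows120-200 [206, 208, 206, 205, 202, 202, 202, 203, 207, 208, 219, 101, 75, 84, 86, 86, 84, 75, 89, 208, 191, 186, 189, 185, 187, 189, 187, 188, 188, 186, 187, 182, 185, 190, 188, 157, 52, 86, 119, 25, 35, 38, 45, 38, 52, 86, 86, 82, 82, 77, 81, 77, 79, 86, 80, 79, 71, 80, 82, 80, 86, 86, 73, 78, 78, 79, 166, 187, 186, 178, 187, 185, 176, 182, 178, 180, 183, 181, 181, 178]
134 [134, 137, 136, 134, 132, 133, 138, 133, 138, 144, 135, 101, 72, 83, 86, 82, 81, 82, 89, 85, 85, 82, 81, 86, 86, 88, 91, 85, 81, 85, 86, 86, 84, 81, 86, 83, 86, 88, 89, 87, 89, 83, 84, 79, 85, 86, 84, 83, 86, 89, 82, 88, 83, 84, 85, 87, 88, 85, 85, 89, 79, 77, 89, 182, 218, 211, 207, 207, 204, 206, 205, 208, 209, 212]
138 [135, 140, 136, 135, 134, 134, 140, 115, 76, 83, 83, 86, 86, 86, 8
[... 2733 characters left out ...]
, 34, 27, 42, 29, 39, 38, 30, 37]
170 [32, 33, 31, 31, 28, 24, 28, 33, 69, 128, 123, 119, 115, 116, 122, 118, 120, 124, 117, 124, 121, 125, 131, 125, 96, 67, 76, 73, 86, 82, 83, 83, 81, 79, 78, 82, 81, 80, 74, 80, 79, 82, 78, 81, 74, 79, 91, 93, 93, 114, 178, 191, 182, 190, 191, 194, 183, 181, 181, 178, 185, 184, 180, 184, 191, 201, 41, 28, 36, 40, 38, 45, 38, 39]
174 [35, 32, 34, 35, 30, 33, 30, 35, 79, 130, 119, 118, 114, 122, 118, 121, 116, 117, 123, 121, 124, 125, 128, 127, 102, 68, 73, 78, 82, 82, 76, 84, 85, 79, 79, 78, 80, 84, 79, 81, 78, 83, 76, 75, 81, 80, 89, 89, 90, 116, 180, 191, 185, 188, 195, 193, 183, 181, 178, 185, 189, 188, 179, 180, 192, 199, 16, 36, 52, 47, 46, 41, 48, 47]
```

```bash
python3 - <<'E'
from h import *
for i in range(4):
    c=r.get_calibration("wrist");s=r.get_state();g=r.get_image("wrist");print(s["clock"],s["eef_pos"].round(2),s["qpos"].round(4),s["tool_rot"].round(3),(-c["R"].T@c["t"]).round(2))
    im=g.mean(-1)
def edge(a,o):  # subpixel strongest step
    a=cv2.GaussianBlur(a.astype(np.float32).reshape(1,-1),(5,1),0)[0];d=np.abs(np.diff(a));return o+d.argmax()+.5
R=im[:,246:262].mean(1)
print("mouth row",edge(R[150:158],150),"tower row",edge(R[136:143],136),"foot row",edge(R[161:169],161),"shoulder row",edge(R[180:192],180),"tab root",edge(R[205:225],205))
mr,fr,sr=edge(R[150:158],150),edge(R[161:169],161),edge(R[180:192],180)
e=s["eef_pos"]
print("mouth y",ray(c,(254,mr),126)[1],"tower y",ray(c,(254,edge(R[136:143],136)),126)[1],"foot y",ray(c,(254,fr),e[2]-67.4)[1],"shoulder y",ray(c,(254,sr),e[2]-7.4)[1])
E
```

```text
19.55 [572.62 351.69 199.22] [ 0.4464  0.3424  1.5194 -0.      1.2827  0.4444] [-2.218 -2.223  0.004] [573.22 423.18 341.7 ]
19.6 [573.   352.09 199.95] [0.4467 0.342  1.5185 0.     1.2827 0.4444] [-2.219e+00 -2.224e+00  2.000e-03] [573.43 423.46 342.47]
19.65 [573.32 352.39 200.5 ] [0.4469 0.3417 1.5177 0.     1.2826 0.4443] [-2.218e+00 -2.224e+00  1.000e-03] [573.59 423.7  343.07]
19.7 [573.5  352.61 200.93] [0.4471 0.3415 1.5172 0.     1.2827 0.4444] [2.218 2.224 0.   ] [573.67 423.87 343.47]
mouth row 155.5 tower row 139.5 foot row 164.5 shoulder row 185.5 tab root 214.5
mouth y 385.34436883195633 tower y 397.95351892158163 foot y 379.652705457865 shoulder y 380.20743613088143
```

```bash
python3 shift.py '[[1.3,0.4,0,0,5],[1.3,0.4,4,0,5],[1.3,0.4,8,0,5],[1.3,0.4,12,0,5],[1.3,0.4,12,0,5],[1.3,0.4,12,0,5],[1.3,0.4,12,0,5],[1.3,0.4,12,0,5]]'; python3 - <<'E'
from h import *
c=r.get_calibration("wrist");s=r.get_state();im=r.get_image("wrist").mean(-1);cv2.imwrite("pics/w23.png",im.astype(np.uint8))
print(s["eef_pos"],s["force"],s["wrist_torque"]);print([int(x) for x in im[130:225,254]])
for v in (162,166,170): print(v,[int(x) for x in im[v,236:276]])
E
```

```text
clock: 20.55
eef_pos: [573.8, 354.0, 188.9]
tool_rot: [2.218, 2.225, 0.0]
force: [0.6, -0.4, -1.6]
grip_width: 8.7
grasp_force: 58.8
[573.82644287 354.02943515 188.92654038] [ 0.63447506 -0.41273101 -1.57072717] [0.03142944 0.00760535 0.01497652]
[207, 203, 203, 208, 217, 66, 77, 88, 82, 86, 87, 82, 82, 86, 151, 197, 195, 189, 188, 190, 189, 187, 189, 187, 184, 186, 187, 188, 183, 190, 193, 145, 56, 95, 117, 77, 86, 83, 77, 79, 80, 76, 82, 86, 78, 80, 79, 78, 74, 77, 76, 80, 83, 81, 77, 79, 167, 187, 184, 184, 182, 176, 178, 179, 180, 187, 177, 179, 182, 178, 181, 186, 185, 178, 181, 180, 180, 179, 180, 182, 183, 177, 186, 188, 76, 10, 26, 28, 30, 29, 32, 31, 24, 23, 31]
162 [194, 196, 196, 125, 105, 59, 47, 57, 54, 59, 58, 52, 56, 53, 50, 50, 53, 55, 56, 47, 48, 54, 49, 49, 58, 53, 52, 56, 65, 96, 179, 193, 181, 187, 193, 190, 192, 185, 180, 180]
166 [201, 197, 114, 85, 65, 71, 85, 139, 56, 62, 67, 84, 86, 79, 85, 81, 85, 81, 86, 74, 81, 79, 81, 87, 82, 79, 93, 89, 91, 98, 182, 190, 179, 187, 192, 195, 188, 190, 179, 183]
170 [128, 127, 132, 108, 66, 74, 70, 72, 64, 72, 84, 82, 80, 76, 77, 81, 87, 84, 80, 81, 78, 85, 83, 82, 78, 83, 88, 92, 88, 94, 183, 191, 179, 181, 192, 190, 189, 183, 174, 184]
```

```bash
python3 shift.py '[[0,-1.3,0,0,5],[0,-1.3,0,0,5],[0,-1.3,0,0,5],[0,-1.3,0,0,5],[0,-1.3,0,0,5]]'; python3 - <<'E'
from h import *
c=r.get_calibration("wrist");s=r.get_state();im=r.get_image("wrist").mean(-1);cv2.imwrite("pics/w24.png",im.astype(np.uint8))
e=s["eef_pos"];print(e,s["force"]);print([int(x) for x in im[140:170,254]],[int(x) for x in im[180:190,254]])
for v in (155,164,167,170): print(v,[int(x) for x in im[v,214:296]])
g=lambda v,z:ray(c,(254,v),z)[1]
print("port y by mouth",g(161,126)-34,"by tower",g(144,126)-47,"plate y",g(185.5,e[2]-7.4)-30,g(213.5,e[2]-7.4)-13)
E
```

```text
clock: 21.1
eef_pos: [572.5, 354.0, 188.8]
tool_rot: [2.218, 2.225, 0.0]
force: [-0.4, -0.6, -2.0]
grip_width: 9.3
grasp_force: 58.8
[572.48169017 354.02834198 188.81586077] [-0.43287888 -0.63184111 -1.96761134]
[85, 83, 82, 80, 146, 195, 187, 183, 191, 186, 184, 188, 187, 186, 187, 185, 184, 181, 184, 185, 186, 144, 55, 98, 117, 81, 81, 79, 81, 81] [76, 80, 85, 79, 70, 80, 166, 187, 186, 177]
155 [135, 133, 128, 138, 131, 136, 139, 135, 136, 160, 201, 134, 75, 68, 81, 93, 161, 192, 183, 184, 187, 189, 190, 188, 197, 195, 190, 191, 192, 190, 184, 186, 186, 191, 185, 183, 187, 189, 187, 190, 185, 187, 192, 186, 181, 192, 194, 194, 200, 201, 195, 194, 187, 186, 184, 188, 182, 189, 194, 192, 193, 190, 180, 126, 198, 128, 83, 80, 91, 154, 211, 47, 31, 33, 39, 38, 34, 40, 44, 33, 40, 39]
164 [132, 135, 139, 135, 140, 134, 132, 131, 129, 137, 182, 188, 183, 186, 179, 182, 184, 185, 183, 181, 183, 188, 190, 191, 192, 199, 200, 141, 127, 139, 137, 128, 54, 78, 119, 115, 116, 116, 113, 112, 117, 117, 113, 110, 110, 114, 114, 96, 72, 81, 88, 95, 89, 117, 180, 190, 182, 188, 192, 194, 187, 183,
[... 252 characters left out ...]
3, 81, 83, 74, 87, 79, 81, 84, 79, 80, 83, 82, 84, 79, 84, 83, 74, 81, 94, 90, 94, 113, 179, 185, 181, 188, 193, 190, 188, 186, 179, 180, 189, 185, 186, 186, 183, 194, 201, 16, 36, 43, 44, 42, 46, 42, 43, 44, 42, 43]
170 [133, 138, 138, 136, 137, 136, 134, 139, 139, 138, 131, 122, 120, 118, 119, 116, 118, 123, 118, 121, 120, 120, 125, 128, 124, 128, 122, 87, 69, 72, 72, 75, 85, 82, 78, 86, 78, 82, 80, 82, 86, 79, 80, 79, 75, 79, 77, 81, 74, 82, 97, 86, 90, 119, 178, 186, 186, 186, 194, 185, 188, 183, 178, 186, 185, 184, 184, 184, 184, 195, 142, 17, 41, 74, 98, 89, 93, 90, 87, 92, 89, 93]
port y by mouth 350.7106812085717 by tower 350.49403879016626 plate y 351.6148678341142 351.6365786084082
```

```bash
python3 shift.py '[[-0.5,0,2,0,5],[-0.5,0,4,0,5],[-0.5,0,6,0,5],[-0.5,0,8,0,5],[-0.5,0,10,0,5],[-0.5,0,10,0,5],[-0.5,0,10,0,5],[-0.5,0,10,0,5],[-0.5,0,10,0,5]]'; python3 -c "
from rig import r
s=r.get_state();print(s['eef_pos'],s['force'],s['wrist_torque'])"
```

```text
clock: 22.05
eef_pos: [572.7, 353.7, 179.1]
tool_rot: [2.218, 2.225, 0.001]
force: [0.3, -0.0, 2.1]
grip_width: 9.0
grasp_force: 59.4
[572.69493929 353.7042293  179.08119258] [ 0.32884147 -0.01033101  2.10044863] [ 0.17117318 -0.08479779 -0.00203501]
```

```bash
python3 shift.py '[[0,0,4,0,5],[0,0,8,0,5],[0,0,12,0,5],[0,0,16,0,5],[0,0,20,0,5],[0,0,24,0,5],[0,0,24,0,5],[0,0,24,0,5],[0,0,24,0,5]]'; python3 -c "
from rig import r
s=r.get_state();print(s['eef_pos'],s['force'],s['wrist_torque'])"
```

```text
clock: 22.95
eef_pos: [572.7, 353.7, 155.2]
tool_rot: [2.218, 2.225, 0.001]
force: [0.9, 0.6, 3.4]
grip_width: 8.8
grasp_force: 59.6
[572.67382914 353.66709779 155.20644921] [0.89629708 0.56129532 3.37478742] [ 0.26758742 -0.12140793 -0.04262415]
```

Going well: the lateral force is negligible. About 22 mm remain.

```bash
python3 shift.py '[[0,0,4,0,5],[0,0,8,0,5],[0,0,12,0,5],[0,0,15,0,5],[0,0,18,0,5],[0,0,20,0,5],[0,0,20,0,5],[0,0,20,0,5],[0,0,20,0,5]]'; python3 shift.py '[[0,0,1,0,5],[0,0,2,0,5],[0,0,2,0,5],[0,0,2,0,5],[0,0,2,0,5]]'
```

```text
clock: 23.85
eef_pos: [572.7, 353.6, 135.1]
tool_rot: [2.218, 2.225, 0.001]
force: [0.4, 1.2, 4.8]
grip_width: 8.9
grasp_force: 59.9
clock: 24.35
eef_pos: [572.7, 353.7, 133.4]
tool_rot: [2.218, 2.225, 0.001]
force: [0.0, 0.5, 5.9]
grip_width: 8.9
grasp_force: 60.1
```

```bash
python3 shift.py '[[0,0,1,0,5],[0,0,1,0,5],[0,0,1,0,5],[0,0,1,0,5]]'; python3 shift.py '[[0,0,1,0,5],[0,0,1,0,5],[0,0,1,0,5],[0,0,1,0,5]]'
```

```text
clock: 24.75
eef_pos: [572.8, 353.7, 133.4]
tool_rot: [2.218, 2.225, 0.001]
force: [-0.2, 0.2, 7.8]
grip_width: 9.1
grasp_force: 60.5
clock: 25.15
eef_pos: [572.9, 353.8, 133.4]
tool_rot: [2.218, 2.225, 0.001]
force: [-1.6, 0.1, 11.8]
grip_width: 9.0
grasp_force: 61.0
```

```bash
python3 shift.py '[[0,0,0.7,0,5],[0,0,0.7,0,5],[0,0,0.7,0,5],[0,0,0.7,0,5],[0,0,0.7,0,5],[0,0,0.7,0,5]]'; python3 - <<'E'
from h import *
c=r.get_calibration("wrist");s=r.get_state();im=r.get_image("wrist").mean(-1)
print(s["eef_pos"],s["force"],s["dq"].round(4));print([(v,int(im[v,254]),round(ray(c,(254,v),126)[1],1)) for v in range(150,220,2)])
E
```

```text
clock: 25.75
eef_pos: [572.9, 353.8, 133.3]
tool_rot: [2.218, 2.225, 0.001]
force: [-2.3, -0.4, 13.3]
grip_width: 9.0
grasp_force: 61.3
[572.9309926  353.819214   133.31102447] [-2.29856303 -0.41004693 13.29371345] [-0.0011  0.0014 -0.0017  0.0006  0.0012  0.0005]
[(150, 86, np.float64(401.5)), (152, 85, np.float64(400.4)), (154, 83, np.float64(399.3)), (156, 84, np.float64(398.2)), (158, 198, np.float64(397.1)), (160, 188, np.float64(396.0)), (162, 190, np.float64(394.9)), (164, 189, np.float64(393.8)), (166, 190, np.float64(392.6)), (168, 190, np.float64(391.5)), (170, 188, np.float64(390.4)), (172, 188, np.float64(389.2)), (174, 187, np.float64(388.1)), (176, 188, np.float64(386.9)), (178, 187, np.float64(385.8)), (180, 112, np.float64(384.6)), (182, 90, np.float64(383.5)), (184, 71, np.float64(382.3)), (186, 173, np.float64(381.1)), (188, 190, np.float64(379.9)), (190, 185, np.float64(378.8)), (192, 189, np.float64(377.6)), (194, 179, np.float64(376.4)), (196, 188, np.float64(375.2)), (198, 188, np.float64(374.0)), (200, 186, np.float64(372.8)), (202, 185, np.float64(371.5)), (204, 184, np.float64(370.3)), (206, 187, np.float64(369.1)), (208, 182, np.float64(367.9)), (210, 185, np.float64(366.6)), (212, 185, np.float64(365.4)), (214, 79, np.float64(364.1)), (216, 28, np.float64(362.9)), (218, 30, np.float64(361.6))]
```

```bash
python3 -c "
from rig import r
print(r.close_job())"
```

```text
the job is handed in; nothing more can be done
None
```

I handed the job in at about 26 s of the 72 s with the check plate fully home: the shutter is at its stop, the shoulders measure flush with the mouth, and the tab is still gripped and pressed down with about 13 N. The plate did slip from the grip and fall flat on my first try at standing it up; the second try worked, and it stood free on its foot edge before I took it by the tab.

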